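# Fish the big mixing balls out of the rinse tank

### The job

Swing the rinse tank's spring-closed cover up to its stop and, while holding it there, slide its bar handle endways, away from you, into the keeper so that the cover stays open; never let it snap back. With the wire scoop fish the three big steel mixing balls out of the tank, never touching balls with the fingers, let the small ones drop back in, and tip the big ones into the steel tray. Stand the scoop back in its grey drip tray, and do not disturb the tin, the bottle or the beaker.

Things in the scene. Friction and masses are not known exactly. Their poses are not given: they have to be found in the camera images.
- tank: sheet-metal bench rinse tank, fixed, 216 (its x, which runs across the bench to the robot's right) x 170 (y, away from the robot) x 85 mm high, walls 4 mm; origin under its centre. With the cover at its stop, 62 deg from level, it leans from the hinge at the +x end back over the tank, so a tool must go in slanted, from the -x end
- channel (a point): centre of the tank's inner floor, 12 mm above the bench, tank axes: a flat channel 208 mm long (x, end to end between the tank's end walls at -104 and +104) and 82 mm wide (y) between upright walls 32 mm high; above these the sides flare out to the rim
- hinge (a point): middle of the cover's hinge axis, which runs along tank y on the rim of the tank's +x end (tank x = +112, z = 90 mm)
- cover (a joint): the cover; rad, 0 = closed, grows as its free edge rises about hinge, stop at 1.09. A torsion spring drives it shut: about 2.5 N at the bar starts it, 5 N holds it at the stop; let go unbolted it snaps shut. Once bolted it settles back to about 1.07
- bolt (a joint): the bar handle on the cover's free edge is itself a sliding bolt; m, 0 = drawn back (starts at 0 to 0.006), grows towards tank +y, end stop 0.028, slides with about 1.5 N. Only with the cover at its stop (within 5 mm of bar travel) does its +y end pass into the keeper; safely in from 0.018. Slid early it hits the keeper and blocks the cover
- bar (a point): middle of the bar: round, steel, 12 mm diameter, along y, between two lugs 134 mm apart; a free gap of 34 mm between bar and cover edge lets fingers straddle it from above. It is 265 mm from the hinge axis (closed: tank x = -153, z = 90 mm; at the stop: x = -10, z = 325 mm). The point slides with the bolt; its axes turn with the cover
- keeper (a point): where the bolt's end goes: a closed window about 45 x 23 mm in a 6 mm flat arm that rises from the tank's +y side, 93 mm from the tank's middle plane
- scoop: wire scoop, 110 g, loose. Origin under the pan's centre, x out over the open front, z up. Four 4 mm tines along x, 19 mm clear apart, tips at x = +38, back at -38 mm, 73 mm wide over all; wire back, side rails and front hoop 30 to 38 mm high. Nothing joins the tines at the front below the hoop: flat on a floor they pass either side of a big ball, which then rides on two of them; held level or nose-down balls can roll out
- grip (a point): on the scoop's black grip (scoop x = -90.5, y = 0, z = 111 mm), scoop axes. The grip is a bar 18 mm wide (y), 22 mm deep, 70 mm long on a stem that rises from the pan's back leaning 30 deg from vertical towards scoop -x; this point is 30 mm below its upper and 40 mm above its lower end
- stand: grey plastic drip tray for the scoop, fixed, 135 (x) x 125 (y) mm, rim 18 mm high, 4 mm thick walls and floor; origin under its centre. The scoop stands in it with its pan over the tray's centre (within a few mm) and about the same heading
- tray: open steel tray for the big balls, fixed, 150 (x) x 130 (y) mm, 36 mm high, walls and floor 4 mm; origin under its centre
- big1: 25.4 mm solid steel ball, 67 g, wet, rolls easily, one of three; origin at its centre. It starts on the channel floor in the tank's +x half (tank x about 27 to 93 mm, y within 24 mm of the middle)
- big2: 25.4 mm solid steel ball, 67 g, wet, rolls easily, one of three; origin at its centre. It starts on the channel floor in the tank's +x half (tank x about 27 to 93 mm, y within 24 mm of the middle)
- big3: 25.4 mm solid steel ball, 67 g, wet, rolls easily, one of three; origin at its centre. It starts on the channel floor in the tank's +x half (tank x about 27 to 93 mm, y within 24 mm of the middle)
- small1: 13.5 mm solid steel ball, 10 g, one of four; origin at its centre. It starts on the channel floor in the tank's +x half, among the big ones. It falls between the scoop's tines; two side by side can bridge a gap until shaken
- small2: 13.5 mm solid steel ball, 10 g, one of four; origin at its centre. It starts on the channel floor in the tank's +x half, among the big ones. It falls between the scoop's tines; two side by side can bridge a gap until shaken
- small3: 13.5 mm solid steel ball, 10 g, one of four; origin at its centre. It starts on the channel floor in the tank's +x half, among the big ones. It falls between the scoop's tines; two side by side can bridge a gap until shaken
- small4: 13.5 mm solid steel ball, 10 g, one of four; origin at its centre. It starts on the channel floor in the tank's +x half, among the big ones. It falls between the scoop's tines; two side by side can bridge a gap until shaken
- tin: bystander: closed paint tin with black stirring lid, 96 mm diameter, 140 mm high over all; origin under its centre
- thinner: bystander: white plastic bottle, 60 mm diameter, 125 mm high; origin under its centre
- beaker: bystander: clear plastic mixing beaker, 72 mm diameter at the rim, 85 mm high; origin under its centre

How it is judged:
By the outcome, as a careful person would: the job done as asked, in the order asked, and still so for the second after the job is handed in, with the robot touching nothing.
It also fails if it takes over 72 s, if anything falls off the work surface, if the arm or the gripper's body presses on something with over 40 N, if the wrist force passes 120 N, or if a joint passes its speed limit or range.

### The arm

A 7-joint arm with a two-finger parallel gripper is mounted at the origin on the work surface. World frame = base frame: x ahead of the robot, y to its left, z up, the work surface at z = 0. Lengths are in m, angles in rad, forces in N, time in s.
With the tool pointing down it reaches from about 0.425 to 0.95 m from the base axis. Payload 4.7 kg.
Tool frame: the origin (TCP) lies on the centre line of the jaws, within the pads' length; the fingertips stand robot.nose_length ahead of it and the grasp point (between the pads) lies 8 mm behind it (robot.nose_length is the distance from the TCP to the fingertips, in m); z points along the fingers, x is the direction in which the jaws open and shut, and the axes are right-handed (so a half turn about z gives the same grasp; the last joint's range is limited). The gripper opens to 85 mm and grips with 20 to 120 N. Pads are 22 mm wide; open, the fingers measure 114 mm over their backs; the gripper's body (76 mm by 85 mm) begins 54 mm behind the grasp point. The pads swing forward as they close: fully open they stand 13 mm farther back than shut.
Start: joints at [-1.225, 0.469, -0.049, 1.532, 0.024, 1.141, -0.082], TCP at [0.247, 0.628, 0.242] pointing down, gripper open.
Joint ranges: [-2.59, 2.59], [-0.33, 1.99], [-1.39, 1.29], [0.1, 2.45], [-1.04, 4.18], [0.21, 1.99], [-2.66, 2.66]. Speed limits (rad/s): [2.57, 2.57, 3.14, 3.14, 3.14, 3.14, 3.14].

### API

Orientations are given as [roll, pitch, yaw] about the fixed x, y, z axes, in that order (R = Rz(yaw) Ry(pitch) Rx(roll)).
In Python, from plant import robot gives the robot as it stands. Calls block until the motion is done:
- robot.goto(position, orientation): joint-space move of the TCP to a pose.
- robot.move_straight(position, vel=0.15, attitude=None, contact_N=None): straight line of the TCP; attitude=None keeps the orientation; vel is the mean speed in m/s. With contact_N (N) it stops when the force on the tool has changed by that much, and returns True; else False.
- robot.move_joints(angles): joint-space move.
- robot.grip(opening, strength=None): opening from 0.0 (shut) to 1.0 (fully open); strength is the grip in N (None keeps the last); returns when the fingers have stopped.
- robot.sleep(seconds).
- robot.inverse_kinematics(position, orientation): joint angles nearest the present ones, or None.
- robot.sense(): the state.
- robot.grab_frame(name): name is "scene" or "top" or "wrist"; returns a dict with "image" (420x560x3 uint8, red, green, blue), "range_z" (420x560 float32, m along the optical axis (not along the pixel's ray), 0 where there is no reading), "fx", "fy", "cx", "cy" (pixels), "R" (3x3) and "t" (3): a world point X has camera coordinates R X + t. Camera axes: x right, y down, z forward; pixel columns grow to the right and rows downward; lengths in m; the calibration is good to about 2 mm. A picture is of the moment at which its call begins.
A pose or a line that the arm cannot do raises robot.IKError and nothing moves.
- robot.close_job(): hands the job in, once; it reports no verdict.
The state is a dict: "t": time; "joint_pos": joint angles; "joint_velocities": joint speeds; "effort": joint torques, N m; "tcp_pos": TCP position; "tcp_rot": TCP orientation; "wrist_force": force on the tool from outside, world axes, zero at the start; "torque": the same for the moment, N m; "opening": opening from 0.0 (shut) to 1.0 (fully open).
Only numpy, scipy, OpenCV 4.12 (cv2) and the standard library are available. Lean on these libraries where they do the work, as an engineer would, in place of code of your own. Each camera call takes 0.05 s, during which the arm holds its last target.

## Working session

There is one attempt and no reset: what is moved stays moved. The work goes in short steps, each a Python script; the robot and the scene stay as the last script left them, time stands still between calls to the robot, and variables do not carry over. Pictures are saved under pics/ and viewed, and the job is handed in when it is done.

```bash
ls; mkdir -p pics
python3 - <<'E'
from plant import robot
import cv2,numpy as np,pickle
s=robot.sense();print({k:np.round(v,3) for k,v in s.items()},robot.nose_length)
for n in("scene","top","wrist"):
    f=robot.grab_frame(n);pickle.dump(f,open(f"pics/{n}0.pkl","wb"))
    cv2.imwrite(f"pics/{n}0.png",f["image"][:,:,::-1])
    print(n,f["fx"],f["cx"],f["cy"],np.round(f["R"],3).tolist(),np.round(f["t"],3), "cam",np.round(-f["R"].T@f["t"],3))
E
```

```text
pics
{'t': np.float64(0.0), 'joint_pos': array([-1.225,  0.469, -0.049,  1.534,  0.024,  1.141, -0.082]), 'joint_velocities': array([-0.001, -0.   ,  0.   ,  0.   , -0.002, -0.001,  0.   ]), 'effort': array([-0.0000e+00, -5.1030e+01, -4.7000e-02, -2.3771e+01,  1.1000e-02,
        8.0000e-03,  0.0000e+00]), 'tcp_pos': array([0.247, 0.628, 0.241]), 'tcp_rot': array([3.142e+00, 2.000e-03, 1.196e+00]), 'wrist_force': array([-0.719,  1.491, -0.943]), 'torque': array([0.015, 0.002, 0.041]), 'opening': np.float64(1.004)} 0.011
scene 454.42138691458786 284.0924383087824 210.40418169963635 [[-0.229, 0.973, 0.015], [0.763, 0.189, -0.618], [-0.605, -0.13, -0.786]] [ 0.119 -0.335  1.618] cam [1.262 0.158 1.062]
top 468.54609631116267 277.0574387310503 199.04536931887998 [[0.018, -1.0, -0.007], [-0.998, -0.018, -0.064], [0.064, 0.008, -0.998]] [-0.     0.6    1.507] cam [ 5.020e-01 -1.000e-03  1.543e+00]
wrist 352.10285674701726 277.3048945094397 214.59777754342983 [[0.366, 0.931, -0.002], [0.88, -0.346, 0.326], [0.302, -0.121, -0.945]] [-0.674 -0.041  0.382] cam [0.168 0.659 0.373]
```

View pics/top0.png

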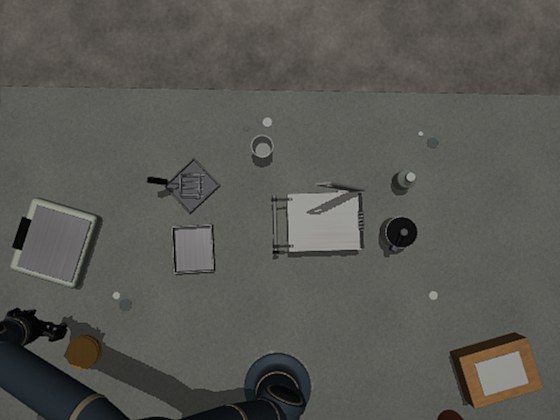

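View pics/scene0.png

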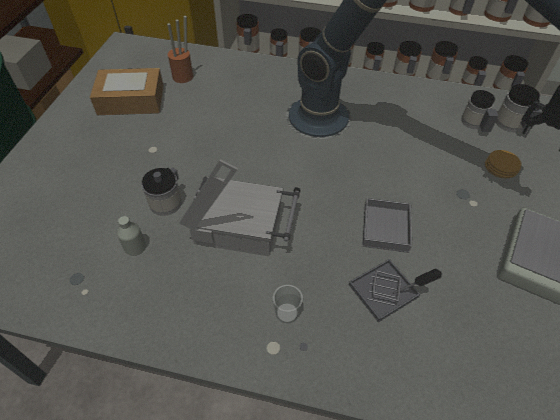

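View pics/wrist0.png

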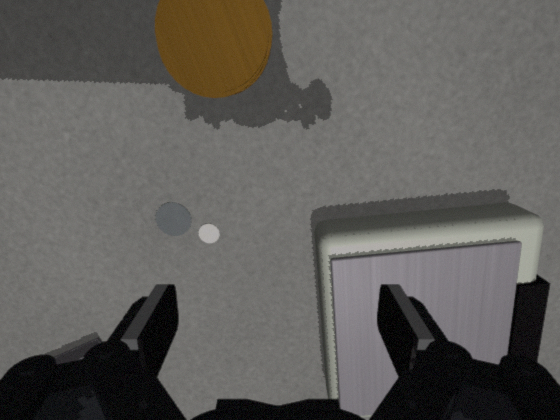

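```bash
cat > h.py <<'E'
import cv2,numpy as np,pickle
def L(n): return pickle.load(open(f"pics/{n}.pkl","rb"))
def ray(f,u,v,z):
    d=f["R"].T@np.array([(u-f["cx"])/f["fx"],(v-f["cy"])/f["fy"],1.]);c=-f["R"].T@f["t"]
    return c+d*(z-c[2])/d[2]
def proj(f,X):
    p=f["R"]@np.asarray(X,float)+f["t"];return np.array([f["cx"]+f["fx"]*p[0]/p[2],f["cy"]+f["fy"]*p[1]/p[2]])
def cloud(f):
    v,u=np.mgrid[0:420,0:560];Z=f["range_z"].astype(float)
    P=np.stack([(u-f["cx"])/f["fx"]*Z,(v-f["cy"])/f["fy"]*Z,Z],-1)-f["t"]
    W=P@f["R"];W[Z==0]=np.nan;return W
def crop(f,u0,v0,u1,v1,k,name):
    im=cv2.resize(f["image"][v0:v1,u0:u1,::-1],None,fx=k,fy=k,interpolation=cv2.INTER_CUBIC);cv2.imwrite(f"pics/{name}.png",im)
E
python3 - <<'E'
from h import *
f=L("top0")
crop(f,255,165,425,275,4.5,"c1");crop(f,140,125,280,280,3.8,"c2")
W=cloud(f)
z=W[...,2]
for v in range(180,262,6): print(v,[int(x) if x==x else -1 for x in (z[v,262:372:5]*1000)])
E
```

```text
180 [0, 3, 7, -2, 2, 2, -1, 0, 0, 4, 1, 2, 3, 0, 0, -1, 0, 3, 1, 1, -3, 1]
186 [-1, 2, -3, 0, 7, 7, 0, 0, 5, 0, 6, 6, 320, 296, 307, 303, 292, 265, 8, -2, 6, -1]
192 [-3, -2, 0, -2, 10, 4, 2, -2, 0, 2, -6, -1, 1, 0, 1, 71, 87, 84, 82, 98, -2, 0]
198 [-1, 4, 4, 1, -4, -1, 92, 95, 93, 95, 90, 92, 96, 94, 90, 91, 94, 95, 92, 94, 1, 4]
204 [3, 0, 1, 6, -6, 2, 90, 96, 95, 94, 91, 96, 95, 95, 93, 92, 95, 96, 94, 93, 0, 0]
210 [1, 2, 0, 0, 0, 5, 91, 91, 93, 90, 96, 91, 97, 95, 95, 96, 95, 85, 91, 92, 98, 4]
216 [5, -3, 0, 3, 5, 2, 90, 89, 98, 94, 95, 91, 95, 89, 93, 90, 94, 99, 94, 87, 99, 2]
222 [2, 4, 3, 0, 0, 4, 87, 92, 94, 98, 94, 94, 93, 93, 94, 96, 94, 92, 98, 96, 98, 1]
228 [-1, 1, 4, 88, 5, 3, 97, 95, 96, 99, 91, 96, 94, 95, 93, 95, 98, 95, 93, 95, 98, 5]
234 [-1, 1, -2, 95, 4, 1, 98, 96, 98, 98, 95, 94, 95, 96, 90, 92, 96, 95, 91, 95, 95, 3]
240 [-2, 0, 0, 90, 10, -2, 96, 91, 92, 95, 97, 98, 97, 89, 95, 92, 95, 101, 94, 92, 102, -3]
246 [6, 5, 3, 96, 94, 92, 91, 90, 90, 95, 93, 93, 88, 90, 97, 93, 89, 95, 92, 90, 95, 1]
252 [0, 0, 0, 103, 2, -2, 5, -2, 1, 5, -2, -3, 0, -5, -2, -2, 3, 0, 3, 0, 7, 0]
258 [-2, 3, 0, 3, 2, 5, 2, 0, 0, 2, 2, 3, 3, 3, 2, 2, 2, 4, -1, 3, -8, 0]
```

View pics/c1.png

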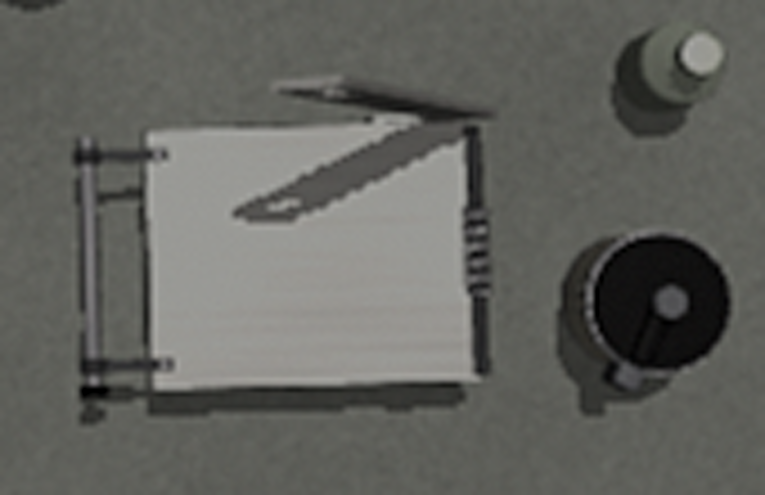

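View pics/c2.png

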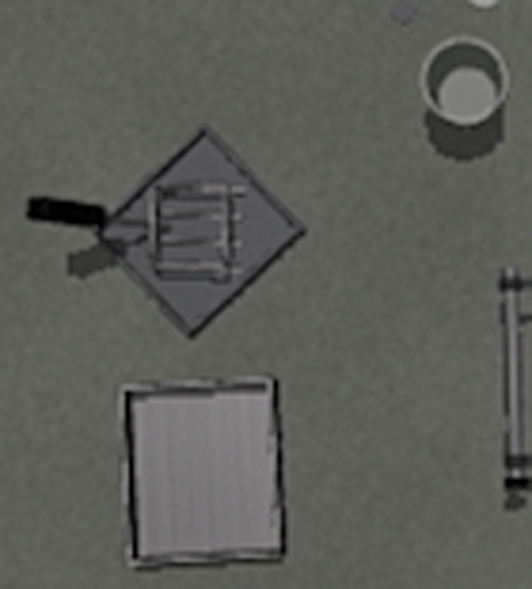

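Run:
```python
from h import *
f=L("top0"); s=L("scene0")
crop(s,180,150,310,255,6,"c3");crop(s,340,250,450,330,7,"c4")
c1=lambda a,b:(255+(a+.5)/4.5-.5,165+(b+.5)/4.5-.5)
c2=lambda a,b:(140+(a+.5)/3.8-.5,125+(b+.5)/3.8-.5)
p=lambda n,uv,z:print(n,np.round(ray(f,*uv,z)*1000,1))
p("lugfar",c1(87,155),.09);p("lugnear",c1(92,365),.09);p("knob",c1(95,392),.09)
p("barfar",c1(87,138),.09)
for q in [(148,132),(147,388),(470,135),(483,375)]:p("cov",c1(*q),.095)
for q in [(205,128),(304,230),(191,336),(103,230)]:p("stand",c2(*q),.018)
for q in [(123,385),(277,380),(285,558),(133,567)]:p("tray",c2(*q),.036)
for q in [(152,187),(152,277),(236,187),(230,275)]:p("scoophoop",c2(*q),.036)
p("gripTop",c2(28,210),.137);p("gripLow",c2(104,216),.08)
W=cloud(f)
# grip dark blob
im=f["image"].astype(int).sum(2);m=(im<60);m[:, :140]=0;m[:,172:]=0;m[:170]=0;m[195:]=0
print(m.sum(),np.round(W[m]*1000).astype(int)[::3].tolist())
```

```text
lugfar [595.5  19.6  90. ]
lugnear [451.2  13.4  90. ]
knob [432.8  11.   90. ]
barfar [607.3  19.8  90. ]
cov [611.8 -22.2  95. ]
cov [436.5 -24.5  95. ]
cov [ 613.7 -243.6   95. ]
cov [ 449.6 -253.6   95. ]
stand [729.4 286.9  18. ]
stand [642.4 199.   18. ]
stand [549.5 293.6  18. ]
stand [639.4 372.2  18. ]
tray [506.5 346.4  36. ]
tray [513.1 216.2  36. ]
tray [363.9 205.4  36. ]
tray [354. 333.  36.]
scoophoop [675.3 327.2  36. ]
scoophoop [598.4 324.8  36. ]
scoophoop [676.5 255.6  36. ]
scoophoop [601.3 258.5  36. ]
gripTop [643.6 403.2 137. ]
gripLow [645.4 356.6  80. ]
102 [[652, 390, 143], [649, 395, 144], [649, 386, 144], [649, 378, 143], [651, 374, 123], [646, 397, 140], [646, 386, 146], [647, 380, 135], [648, 374, 122], [649, 366, 117], [651, 361, 102], [643, 395, 143], [643, 387, 142], [645, 382, 126], [645, 373, 126], [646, 367, 114], [647, 360, 106], [654, 442, 1], [640, 393, 140], [640, 384, 141], [641, 377, 134], [642, 371, 121], [643, 364, 113], [644, 357, 103], [637, 392, 145], [637, 384, 139], [638, 376, 138], [639, 370, 123], [641, 364, 110], [642, 357, 102], [636, 376, 123], [636, 368, 121], [638, 362, 106], [639, 354, 102]]
```

View pics/c3.png

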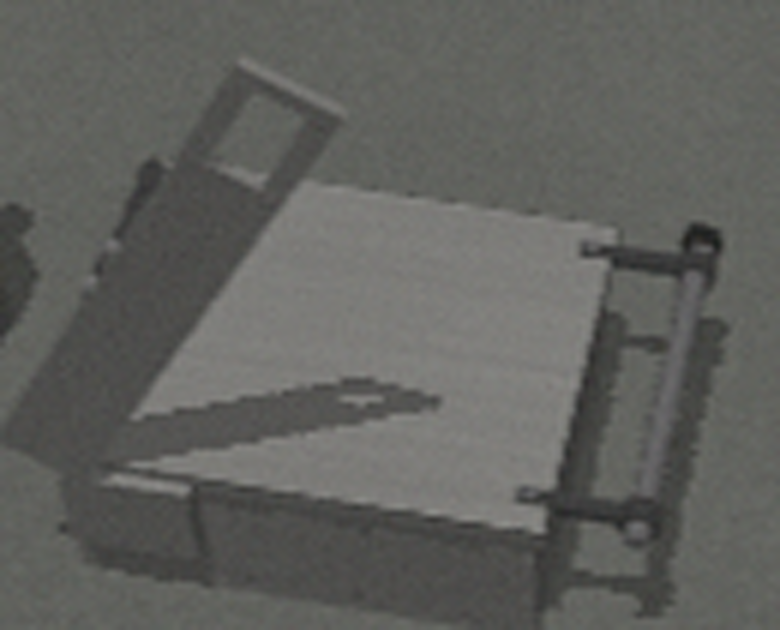

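View pics/c4.png

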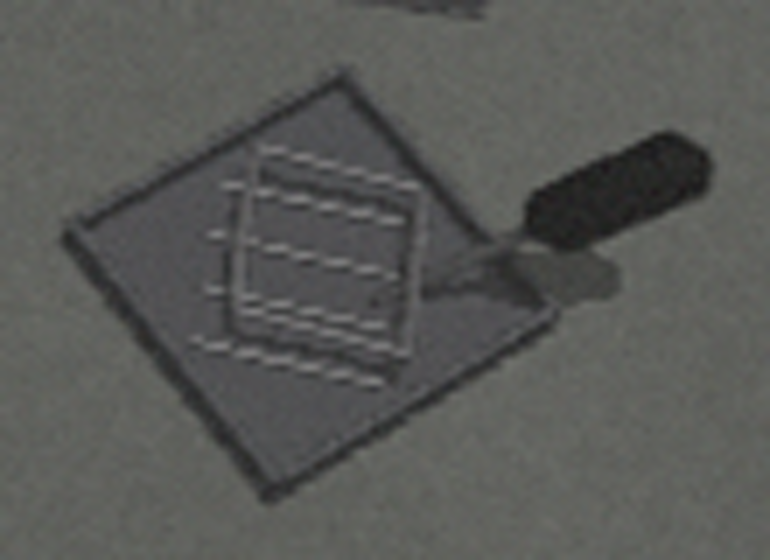

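Run:
```python
from h import *
f=L("top0");g=cv2.cvtColor(f["image"],cv2.COLOR_RGB2GRAY).astype(float)
P=[]
for v in range(205,242):
    r=g[v,270:281];b=r-np.median(g[v,262:270]);b=np.clip(b,8,None)-8
    if b.sum()>10: P.append(ray(f,270+(b*np.arange(11)).sum()/b.sum(),v,.096)[:2])
P=np.array(P);k=np.polyfit(P[:,0],P[:,1],1);print("bar y=kx+c",k,np.degrees(np.arctan(k[0])),"y at 0.52",np.polyval(k,.52),len(P))
# cover left edge subpixel, rows
def edge(rows,c0,c1,z):
    Q=[]
    for v in rows:
        r=np.diff(g[v,c0:c1]);w=np.abs(r)*(np.abs(r)>12)
        if w.sum()>0: Q.append(ray(f,c0+.5+(w*np.arange(len(w))).sum()/w.sum(),v,z)[:2])
    return np.array(Q)
Q=edge(range(200,246),283,294,.094);k=np.polyfit(Q[:,0],Q[:,1],1);print("covL",k,np.polyval(k,.52))
def edgev(cols,r0,r1,z):
    Q=[]
    for u in cols:
        r=np.diff(g[r0:r1,u]);w=np.abs(r)*(np.abs(r)>12)
        if w.sum()>0: Q.append(ray(f,u,r0+.5+(w*np.arange(len(w))).sum()/w.sum(),z)[:2])
    return np.array(Q)
for nm,a in(("far",(range(291,328),188,199)),("near",(range(291,355),246,256))):
    Q=edgev(*a,.094);k=np.polyfit(Q[:,1],Q[:,0],1);print(nm,k,np.polyval(k,-.12))
Q=edge(range(200,215),354,368,.094);print(np.round(Q,3).tolist())
# scoop grip
m=((f["image"].astype(int).sum(2)<75)*255).astype(np.uint8);m[:,:143]=0;m[:,168:]=0;m[:172]=0;m[192:]=0
c=max(cv2.findContours(m,0,2)[0],key=cv2.contourArea);print(cv2.minAreaRect(c))
vx,vy,x0,y0=cv2.fitLine(c,cv2.DIST_L2,0,.01,.01).ravel();print(vx,vy,x0,y0,cv2.boundingRect(c))
for u,z in((147.5,.147),(155,.125),(165,.1)): print(u,np.round(ray(f,u,y0+(u-x0)*vy/vx,z),4))
for r in range(180,191,1): print(r,g[r,176:206].astype(int))
```

```text
bar y=kx+c [ 0.05279649 -0.01144805] 3.022210106602504 y at 0.52 0.01600612988836214 33
covL [ 0.04067688 -0.04448849] -0.023336515171503223
far [-0.04382149  0.61215151] 0.6174100926850162
near [-0.03124225  0.43585741] 0.4396064805212006
[[0.597, -0.243], [0.594, -0.245], [0.591, -0.245], [0.588, -0.245], [0.585, -0.245], [0.582, -0.245], [0.578, -0.245], [0.575, -0.245], [0.572, -0.245], [0.569, -0.245], [0.566, -0.245], [0.563, -0.241], [0.56, -0.238], [0.557, -0.245], [0.554, -0.245]]
((157.34228515625, 180.56040954589844), (20.217025756835938, 5.734915733337402), 10.007980346679688)
0.98053914 0.19632362 156.42105 180.47368 (147, 177, 21, 9)
147.5 [0.6462 0.399  0.147 ]
155 [0.6443 0.3823 0.125 ]
165 [0.6411 0.3578 0.1   ]
180 [ 84  82  81 110  97  23  75 101  98  93  84  84  82  79  77  76  73  75
  82  79  76  75  88  92  49  57  88  85  86  88]
181 [ 86  83  82 112 102  17  62  83  83  77  62  62  64  60  58  58  65  77
  81  88  99  97  99  93  56  77 113  95  78  86]
182 [ 75  75  72 114 110  39  59  62  60  60  61  63  68  70  72  70  81  87
  88  97 110 110 109  92  58  
[... 305 characters left out ...]
 84  84  85  86
  85  85  85  83 104 106  53  63  90  87  86  85]
186 [ 81  70  63  91  91  31  49  58  72  86  83  85  83  84  85  86  87  86
  86  86  86  82 110 112  49  62  90  88  86  87]
187 [ 56  34  33  87  94  27  76 105 100  97  93  86  85  83  79  77  77  74
  77  82  78  72 104 107  37  49  80  86  85  86]
188 [ 35  48  62  88  88  32  64  83  81  81  75  65  66  63  61  58  58  66
  73  79  89  98 117 104  41  69 104  97  81  86]
189 [ 60  75  82  86  80  42  48  58  59  58  59  60  64  67  69  70  72  80
  85  82 100 107 111 105  62  84 118  98  80  85]
190 [ 86  86  76  81  83  44  62  90  89  87  88  87  88  85  87  88  87  85
  86  85  84  74  86 104  65  59  86  83  86  87]
```

```bash
cat >> h.py <<'E'
from scipy.spatial.transform import Rotation as Ro
D=np.radians(2.5)
tx=np.array([np.sin(D),-np.cos(D),0]);ty=np.array([np.cos(D),np.sin(D),0]);tz=np.array([0,0,1.])
bar0=np.array([.523,.0162,0]); T0=bar0+.153*tx
def ori(x,z):
    x=np.array(x,float);z=np.array(z,float);z/=np.linalg.norm(z);x-=z*(x@z);x/=np.linalg.norm(x)
    return Ro.from_matrix(np.stack([x,np.cross(z,x),z],1)).as_euler("xyz").tolist()
def tank(x,y,z): return T0+np.array(tx)*x+ty*y+tz*z
def barp(th): 
    h=tank(.112,0,.09); return h+.265*(-np.cos(th)*tx+np.sin(th)*tz)
E
python3 - <<'E'
from h import *
from plant import robot
for sg in(1,-1):
    o=ori(sg*tx,[0,0,-1])
    for p in (barp(0)+[0,0,.08],barp(0),barp(.5),barp(1.1)):
        q=robot.inverse_kinematics(p.tolist(),o);print(sg,np.round(p,3),np.round(q,2) if q is not None else None)
# scoop grip poses
h=np.radians(-92.7);sx=np.array([np.cos(h),np.sin(h),0]);sy=np.array([-sx[1],sx[0],0])
for sg in(1,-1):
    z=.5*sx-.866*tz
    q=robot.inverse_kinematics([.642,.381,.115],ori(sg*sy,z));print(sg,np.round(q,2) if q is not None else None)
    z=.5*tx-.866*tz
    for p in (tank(-.0245-.03,0,.123),tank(-.0245,0,.123)):
        q=robot.inverse_kinematics(p.tolist(),ori(sg*ty,z));print('in',sg,np.round(p,3),np.round(q,2) if q is not None else None)
E
```

```text
1 [0.523 0.016 0.17 ] [-0.71  0.37  0.76  2.   -0.33  0.89 -1.31]
1 [0.523 0.016 0.09 ] [-0.63  0.49  0.67  2.06 -0.45  0.73 -1.2 ]
1 [ 0.524 -0.016  0.217] [-0.71  0.31  0.82  1.95 -0.27  0.99 -1.29]
1 [ 0.529 -0.128  0.326] [-0.61  0.25  0.95  1.77 -0.22  1.23 -1.13]
-1 [0.523 0.016 0.17 ] [-0.35  0.31  0.3   1.98 -0.12  0.87  1.62]
-1 [0.523 0.016 0.09 ] [-0.27  0.42  0.2   2.04 -0.13  0.69  1.63]
-1 [ 0.524 -0.016  0.217] [-0.38  0.26  0.4   1.94 -0.12  0.97  1.69]
-1 [ 0.529 -0.128  0.326] [-0.44  0.21  0.72  1.76 -0.15  1.22  1.94]
1 [-0.94  0.91  0.41  1.21  0.09  1.41 -0.7 ]
in 1 [ 0.527 -0.082  0.123] [-0.65  0.48  0.57  2.06  0.4   0.75 -0.39]
in 1 [ 0.529 -0.112  0.123] [-0.61  0.48  0.59  2.06  0.4   0.72 -0.33]
-1 [-0.6   0.89 -0.27  1.18  0.54  1.53  2.14]
in -1 [ 0.527 -0.082  0.123] [-0.18  0.43 -0.03  2.03  0.7   0.91  2.47]
in -1 [ 0.529 -0.112  0.123] [-0.15  0.43 -0.    2.04  0.71  0.87  2.52]
```

Run:
```python
from h import *
from plant import robot
o=ori(tx,[0,0,-1])
robot.grip(.37,strength=25)
robot.goto((barp(0)+[0,0,.05]).tolist(),o)
print(robot.sense()["t"],robot.sense()["tcp_pos"])
f=robot.grab_frame("wrist");cv2.imwrite("pics/w1.png",f["image"][:,:,::-1]);pickle.dump(f,open("pics/w1.pkl","wb"))
```

```text
3.1333 [0.52328443 0.01732346 0.14000011]
```

View pics/w1.png

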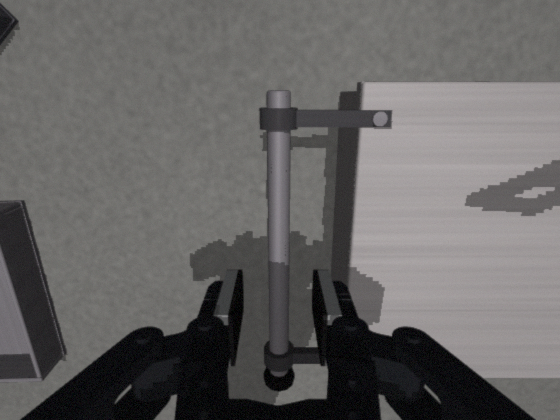

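Run:
```python
from h import *
f=L("w1")
a=ray(f,278.5,118,.09);b=ray(f,278.5,352,.09);print(a,b,np.degrees(np.arctan2(*(a-b)[[1,0]])),(a+b)/2,np.linalg.norm(a-b))
c=ray(f,279.5,92,.09);print(c)
g=cv2.cvtColor(f["image"],cv2.COLOR_RGB2GRAY).astype(float)
P=[]
for v in list(range(135,250,4)):
    r=np.abs(np.diff(g[v,255:305]));i=np.where(r>15)[0]
    if len(i)>1:P.append((i[0]+255.5,i[-1]+255.5,v))
print(P[::4])
for u,v in((360,82),(347,372)):print(ray(f,u,v,.094))
```

```text
[0.59451064 0.02073513 0.09      ] [0.45209929 0.01406231 0.09      ] 2.6826882505925087 [0.52330496 0.01739872 0.09      ] 0.1425675890633175
[0.60677535 0.02082144 0.09      ]
[(np.float64(259.5), np.float64(290.5), 135), (np.float64(266.5), np.float64(290.5), 159), (np.float64(266.5), np.float64(289.5), 175), (np.float64(265.5), np.float64(289.5), 191), (np.float64(267.5), np.float64(289.5), 207), (np.float64(266.5), np.float64(289.5), 223)]
[ 0.61295784 -0.01697744  0.094     ]
[ 0.44208162 -0.02965398  0.094     ]
```

```bash
sed -i 's/radians(2.5)/radians(2.7)/; s/bar0=np.array(\[.523,.0162,0\])/bar0=np.array([.5233,.0172,0])/' h.py
python3 - <<'E'
from h import *
from plant import robot
o=ori(tx,[0,0,-1])
def S(n):
    s=robot.sense();print(n,round(float(s["t"]),2),np.round(s["tcp_pos"],4),np.round(s["wrist_force"],1),round(float(s["opening"]),3))
dz=np.array([0,0,-.010])
c=robot.move_straight((barp(0)+dz).tolist(),vel=.12,contact_N=12,attitude=o);S(c)
robot.grip(0.0,strength=30);S("g")
c=robot.move_straight((barp(0)+dz-.008*ty).tolist(),vel=.05,contact_N=5);S(("back",c))
E
```

```text
False 3.83 [0.5237 0.017  0.0803] [0.6 0.3 0.6] 0.373
g 4.14 [0.524  0.0168 0.0809] [-0.7 -1.6  3.8] 0.125
('back', True) 4.36 [0.5188 0.0165 0.0809] [ 1.1 -0.1  1.9] 0.127
```

Run:
```python
from h import *
from plant import robot
def S(n):
    s=robot.sense();print(n,round(float(s["t"]),2),np.round(s["tcp_pos"],4),np.round(s["wrist_force"],1),round(float(s["opening"]),3),flush=True);return s
s=S(0);off=np.array(s["tcp_pos"])-barp(0)
off=off-0.001*(-ty)  # relax off the back stop a little
for th in np.linspace(0,1.09,7)[1:]:
    c=robot.move_straight((barp(th)+off).tolist(),vel=.12,contact_N=30)
    s=S((round(th,2),c))
    if c: break
```

```text
0 4.36 [0.5188 0.0165 0.0809] [ 1.1 -0.1  1.9] 0.127
(np.float64(0.18), False) 4.91 [0.5193 0.0125 0.128 ] [ 2.3  0.3 -6.1] 0.128
(np.float64(0.36), False) 5.46 [5.206e-01 2.000e-04 1.746e-01] [ 0.9  3.1 -4.2] 0.127
(np.float64(0.55), False) 6.01 [ 0.5218 -0.0201  0.2182] [-0.9  6.4 -2.8] 0.127
(np.float64(0.73), False) 6.56 [ 0.5237 -0.0472  0.2573] [0.7 9.8 1.4] 0.127
(np.float64(0.91), False) 7.11 [ 0.5261 -0.0808  0.291 ] [ 0.1 12.9  6.7] 0.127
(np.float64(1.09), False) 7.66 [ 0.5289 -0.1209  0.3184] [-0.5 14.  13.8] 0.129
```

Run:
```python
from h import *
from plant import robot
def S(n):
    s=robot.sense();print(n,round(float(s["t"]),2),np.round(s["tcp_pos"],4),np.round(s["wrist_force"],1),round(float(s["opening"]),3),flush=True);return s
s=robot.sense();p=np.array(s["tcp_pos"])
th=1.09;rad=-np.cos(th)*tx+np.sin(th)*tz;tan=np.sin(th)*tx+np.cos(th)*tz
robot.move_straight((p+.003*rad).tolist(),vel=.05);s=S("rad");w=s["wrist_force"];print(w@rad,w@tan)
c=robot.move_straight((p+.003*rad+.012*tan).tolist(),vel=.05,contact_N=10);s=S(c);w=s["wrist_force"];print(w@rad,w@tan)
```

```text
rad 7.97 [ 0.5271 -0.1204  0.3189] [  0.9  -3.1 -15.7] 0.128
-15.393182978652952 -4.477653980807844
True 8.22 [ 0.5267 -0.124   0.3213] [-0.   6.1 -1. ] 0.125
1.9589071185703824 -5.809897469943016
```

Run:
```python
from h import *
from plant import robot
def S(n):
    s=robot.sense();print(n,round(float(s["t"]),2),np.round(s["tcp_pos"],4),np.round(s["wrist_force"],1),round(float(s["opening"]),3),flush=True);return s
s=robot.sense();p=np.array(s["tcp_pos"])
th=1.09;rad=-np.cos(th)*tx+np.sin(th)*tz;tan=np.sin(th)*tx+np.cos(th)*tz
c=robot.move_straight((p+.012*tan).tolist(),vel=.05,contact_N=10);s=S(c);w=s["wrist_force"];print(w@rad,w@tan)
f=robot.grab_frame("scene");pickle.dump(f,open("pics/s2.pkl","wb"));crop(f,150,40,330,260,2.7,"s2")
```

```text
True 8.44 [ 0.5264 -0.1242  0.3216] [ 0.6  4.7 -1.9] 0.124
0.49625150516421007 -5.038035966520229
```

View pics/s2.png

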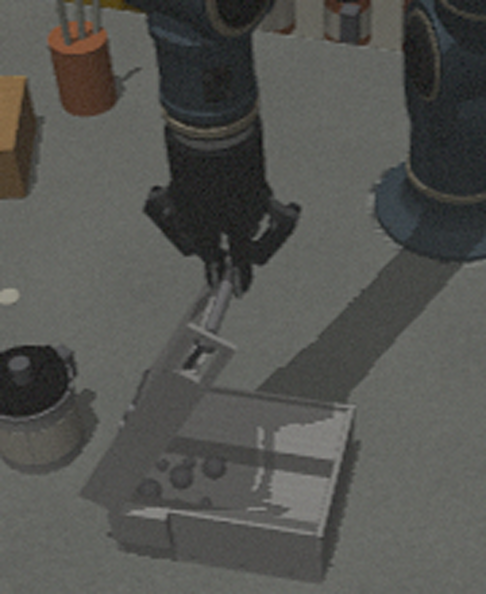

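Run:
```python
from h import *
from plant import robot
def S(n):
    s=robot.sense();print(n,round(float(s["t"]),2),np.round(s["tcp_pos"],4),np.round(s["wrist_force"],1),round(float(s["opening"]),3),flush=True);return s
s=robot.sense();p=np.array(s["tcp_pos"])
th=1.09;tan=np.sin(th)*tx+np.cos(th)*tz
c=robot.move_straight((p+.026*ty+.001*tan).tolist(),vel=.06,contact_N=9);s=S(c);print((np.array(s["tcp_pos"])-p)@ty)
f=robot.grab_frame("scene");pickle.dump(f,open("pics/s3.pkl","wb"));crop(f,150,40,330,260,2.7,"s3")
```

```text
False 9.11 [ 0.5532 -0.1234  0.3219] [ 1.2  2.7 -4.9] 0.127
0.026841139249609167
```

View pics/s3.png

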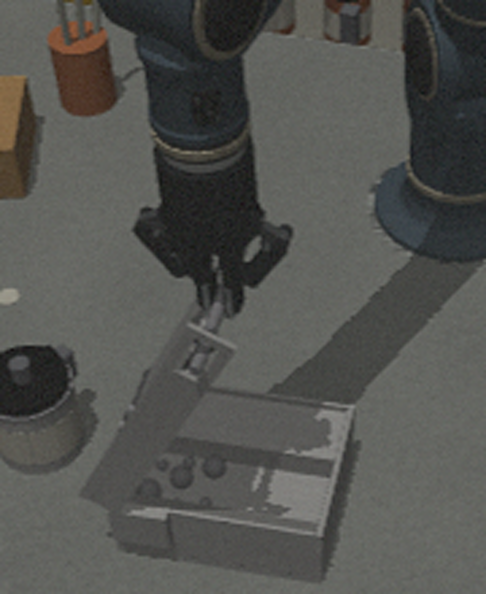

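Run:
```python
from h import *
from plant import robot
def S(n):
    s=robot.sense();print(n,round(float(s["t"]),2),np.round(s["tcp_pos"],4),np.round(s["wrist_force"],1),round(float(s["opening"]),3),flush=True);return s
s=robot.sense();p=np.array(s["tcp_pos"])
th=1.09;tan=np.sin(th)*tx+np.cos(th)*tz
c=robot.move_straight((p-.009*tan).tolist(),vel=.06,contact_N=12);s=S(c);print(s["wrist_force"]@tan,(np.array(s["tcp_pos"])-p)@tan)
f=robot.grab_frame("wrist");pickle.dump(f,open("pics/w4.pkl","wb"));cv2.imwrite("pics/w4.png",f["image"][:,:,::-1])
```

```text
True 9.38 [ 0.5527 -0.1195  0.3196] [-0.5 -1.   4.7] 0.127
3.020128003235866 -0.004585559049612316
```

View pics/w4.png

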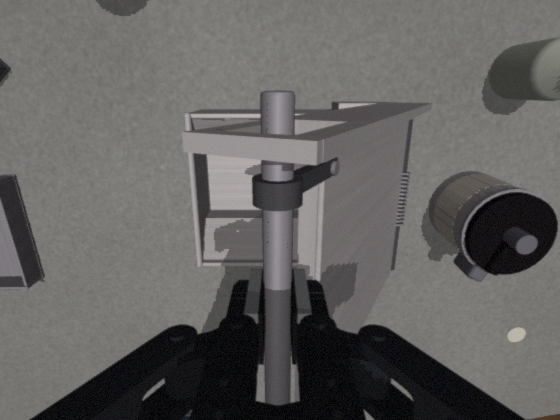

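Run:
```python
from h import *
from plant import robot
def S(n):
    s=robot.sense();print(n,round(float(s["t"]),2),np.round(s["tcp_pos"],4),np.round(s["wrist_force"],1),round(float(s["opening"]),3),flush=True);return s
robot.grip(.36);s=S("open")
p=np.array(s["tcp_pos"]);robot.move_straight((p+[0,0,.06]).tolist(),vel=.25);S("up")
f=robot.grab_frame("scene");pickle.dump(f,open("pics/s5.pkl","wb"));crop(f,180,120,300,260,4.2,"s5")
f2=robot.grab_frame("top");pickle.dump(f2,open("pics/t5.pkl","wb"));crop(f2,255,165,425,275,4.5,"t5")
for u,v in((149,487),(181,475),(214,466)):
    X=ray(f,150+u/2.7,40+v/2.7,.0247);d=X-T0;print(np.round(X,3),np.round([d@tx,d@ty],3))
```

```text
open 9.76 [ 0.5518 -0.1174  0.3171] [-0.8  0.4 -0.1] 0.36
up 10.15 [ 0.5522 -0.1176  0.3779] [-0.2  0.5 -0.3] 0.36
[ 0.552 -0.224  0.025] [0.089 0.018]
[ 0.529 -0.196  0.025] [ 0.06  -0.004]
[ 0.509 -0.166  0.025] [ 0.029 -0.023]
```

View pics/s5.png

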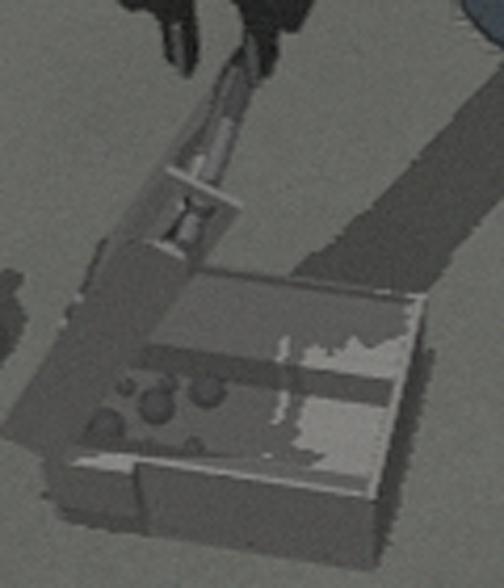

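View pics/t5.png

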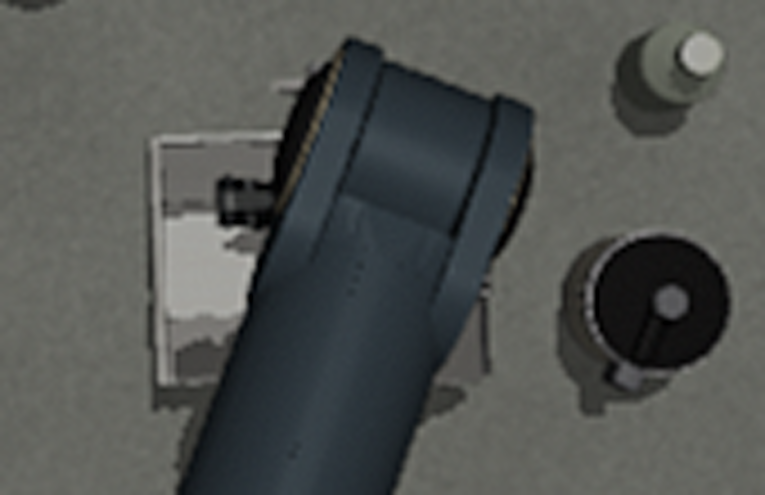

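```bash
cat >> h.py <<'E'
def S(n=""):
    from plant import robot
    s=robot.sense();print(n,round(float(s["t"]),2),np.round(s["tcp_pos"],4),np.round(s["wrist_force"],1),round(float(s["opening"]),3),flush=True);return s
def head(deg):
    h=np.radians(deg);a=np.array([np.cos(h),np.sin(h),0]);return a,np.array([-a[1],a[0],0])
E
python3 - <<'E'
from h import *
from plant import robot
sx,sy=head(-92.7);z=.5*sx-.866*tz
G=np.array([.643,.381,.115])
robot.grip(.45,strength=80)
robot.goto((G-.07*z).tolist(),ori(sy,z));S()
for n in("wrist","top"):
    f=robot.grab_frame(n);pickle.dump(f,open(f"pics/{n}6.pkl","wb"));cv2.imwrite(f"pics/{n}6.png",f["image"][:,:,::-1])
crop(f,255,165,425,275,4.5,"t6")
E
```

```text
12.59 [0.6461 0.4138 0.1774] [-0.1 -1.3  0.4] 0.448
```

View pics/wrist6.png

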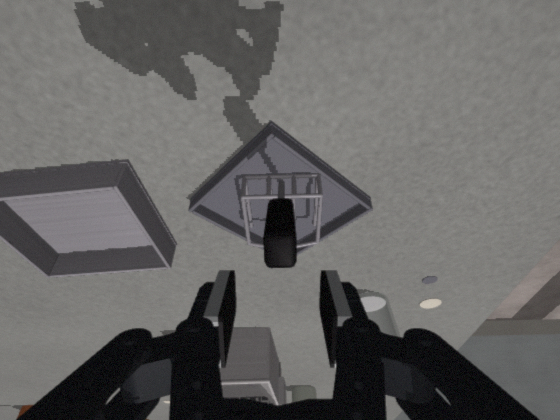

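View pics/t6.png

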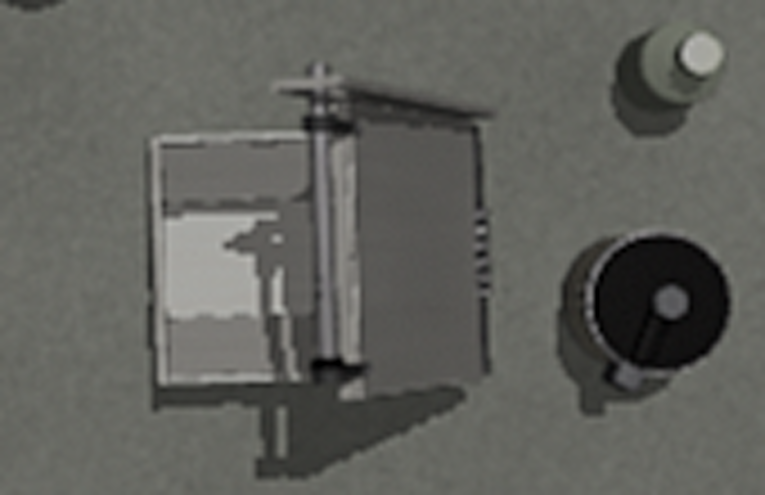

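Run:
```python
from h import *
f=L("top6")
g=cv2.cvtColor(f["image"],cv2.COLOR_RGB2GRAY).astype(int)
for u in (296,301,306): print(u,[(v,g[v,u]) for v in range(190,256)])
def q(u,v,z):
    d=ray(f,u,v,z)-T0;return np.round([d@tx*1000,d@ty*1000],1)
for v,z in((194.6,.085),(250.2,.085),(212,.044),(212,.012),(235.5,.012),(235.5,.044)): print(v,z,q(301,v,z))
# far left wall
print([(u,g[222,u]) for u in range(284,296)]);print(q(289,222,.085))
```

```text
296 [(190, np.int64(103)), (191, np.int64(109)), (192, np.int64(114)), (193, np.int64(109)), (194, np.int64(110)), (195, np.int64(154)), (196, np.int64(138)), (197, np.int64(79)), (198, np.int64(110)), (199, np.int64(107)), (200, np.int64(107)), (201, np.int64(107)), (202, np.int64(105)), (203, np.int64(106)), (204, np.int64(106)), (205, np.int64(106)), (206, np.int64(107)), (207, np.int64(106)), (208, np.int64(111)), (209, np.int64(90)), (210, np.int64(75)), (211, np.int64(92)), (212, np.int64(137)), (213, np.int64(177)), (214, np.int64(168)), (215, np.int64(167)), (216, np.int64(166)), (217, np.int64(166)), (218, np.int64(165)), (219, np.int64(166)), (220, np.int64(165)), (221, np.int64(166)), (222, np.int64(166)), (223, np.int64(164)), (224, np.int64(165)), (225, np.int64(165)), (226, np.int64(166)), (227, np.int64(166)), (228, np.int64(166)), (229, np.int64(167)), (230, np.int64(166)), (231, np.int64(166)), (232, np.int64(164)), (233, np.int64(165)), (234, np.int64(170)), (235, np.int64(155)), (236, np.int64(126)), (237, np.int64(120)), (238, np.int64(121)), (239, np.int64(123)),
[... 2974 characters left out ...]
t64(123)), (244, np.int64(123)), (245, np.int64(122)), (246, np.int64(124)), (247, np.int64(104)), (248, np.int64(136)), (249, np.int64(148)), (250, np.int64(63)), (251, np.int64(52)), (252, np.int64(58)), (253, np.int64(56)), (254, np.int64(83)), (255, np.int64(108))]
194.6 0.085 [-67.3  84. ]
250.2 0.085 [-72.8 -88.4]
212 0.044 [-67.2  31.2]
212 0.012 [-65.7  32.3]
235.5 0.012 [-68.2 -44.2]
235.5 0.044 [-69.6 -43.7]
[(284, np.int64(106)), (285, np.int64(106)), (286, np.int64(112)), (287, np.int64(92)), (288, np.int64(47)), (289, np.int64(116)), (290, np.int64(149)), (291, np.int64(142)), (292, np.int64(169)), (293, np.int64(166)), (294, np.int64(165)), (295, np.int64(165))]
[-107.3   -0.2]
```

Run:
```python
from h import *
from plant import robot
sx,sy=head(-92.7);z=.5*sx-.866*tz
G=np.array([.643,.381,.115])
c=robot.move_straight((G+.008*z).tolist(),vel=.15,contact_N=10,attitude=ori(sy,z));S(c)
robot.grip(0,strength=100);S("g")
f=robot.grab_frame("wrist");pickle.dump(f,open("pics/w7.pkl","wb"));cv2.imwrite("pics/w7.png",f["image"][:,:,::-1])
```

```text
False 13.36 [0.6433 0.3777 0.1089] [0.5 0.1 0.4] 0.45
g 13.68 [0.6434 0.378  0.1095] [0.6 1.3 3.9] 0.194
```

View pics/w7.png

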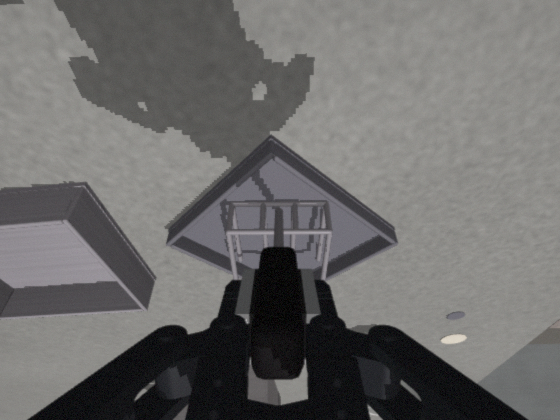

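```bash
python3 - <<'E'
from h import *
f=L("w7")
for z in (.036,.040):
  a,b,c,d=[ray(f,*p,z) for p in((225.5,203),(328.5,203),(227,232),(331,232))]
  for p in(a,b,c,d):print(np.round(p[:2]*1000,1),end=' ')
  fm=(a+b)/2;bm=(c+d)/2;print(np.degrees(np.arctan2(*(fm-bm)[[1,0]])),np.degrees(np.arctan2(*(b-a)[[1,0]]))-0,np.round((fm+bm)/2,4))
E
python3 -c "
from h import *
crop(L('w7'),150,180,410,300,3,'w7c')"
```

```text
[610.3 362. ] [672.8 358.9] [606.8 333.7] [676.3 330.3] 90.02533839744811 -2.800706317439072 [0.6416 0.3462 0.036 ]
[611.3 366.2] [672.1 363.2] [608.  338.7] [675.5 335.4] 90.02533839744834 -2.800706317439045 [0.6417 0.3509 0.04  ]
```

View pics/w7c.png

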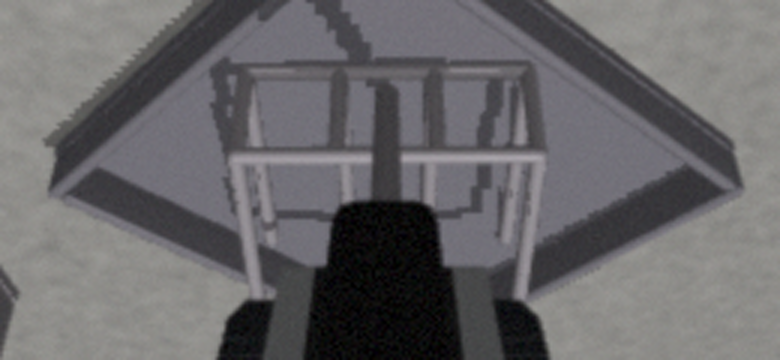

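Run:
```python
from h import *
from plant import robot
f=L("top0")
print(ray(f,179.6,185,.036),ray(f,198.4,185,.040),ray(f,202.4,181.6,.006),ray(f,202.4,188.7,.006))
im=robot.grab_frame("top");pickle.dump(im,open("pics/top8.pkl","wb"));g=cv2.cvtColor(f["image"],cv2.COLOR_RGB2GRAY)
print(g[181,196:208],g[182,196:208],g[189,196:208])
```

```text
[0.63900791 0.32615731 0.036     ] [0.63972179 0.26461467 0.04      ] [0.65431407 0.2577579  0.006     ] [0.63082764 0.25708614 0.006     ]
[ 99  97  99  93  56  77 113  95  78  86  85  87] [110 110 109  92  58  86 112  90  78  86  87  86] [100 107 111 105  62  84 118  98  80  85  86  86]
```

```bash
cat >> h.py <<'E'
TC=np.array([-.0866,0,.1055])
def scoop(ref,refpos,hd,p):
    """ref: point in scoop frame, refpos: its world pos, hd heading deg, p nose-up deg -> tcp,ori"""
    R=(Ro.from_euler("z",hd,degrees=True)*Ro.from_euler("y",-p,degrees=True)).as_matrix()
    O=np.asarray(refpos)-R@np.asarray(ref,float)
    t=O+R@TC; z=R@np.array([.5,0,-np.sqrt(.75)]); return t.tolist(),ori(R@np.array([0,1.,0]),z)
TIP=[.038,0,0];BK=[-.038,0,0];TH=-87.3
E
python3 - <<'E'
from h import *
from plant import robot
q0=robot.sense()["joint_pos"]
L_=[("lift",[0,0,0],[.639,.2915,.12],-92.75,0),
("pre",TIP,tank(-.06,-.001,.15),TH,-8),("above",TIP,tank(.005,-.001,.115),TH,-12),("down",TIP,tank(.005,-.001,.012),TH,-12),
("lev",TIP,tank(.03,-.001,.012),TH,0),("end",TIP,tank(.103,-.001,.012),TH,0),("up1",BK,tank(.020,-.001,.018),TH,15),("ret",BK,tank(-.04,-.001,.03),TH,22),
("rise",BK,tank(-.06,-.001,.13),TH,22),("out",[0,0,0],[.5,.25,.2],-90,22),
("tray",TIP,[.435,.24,.06],-90,20),("dump",TIP,[.435,.25,.03],-90,-45),("dump",TIP,[.435,.24,.03],-90,-35)]
for n,r,p,h,a in L_:
    t,o=scoop(r,p,h,a);q=robot.inverse_kinematics(t,o);print(n,np.round(t,3),None if q is None else np.round(q,2))
E
```

```text
lift [0.643 0.378 0.225] [-0.97  0.82  0.49  1.13  0.07  1.57 -0.62]
pre [0.522 0.033 0.272] [-0.85  0.26  0.61  1.88  0.25  1.14 -0.32]
above [ 0.525 -0.041  0.244] [-0.68  0.26  0.61  1.93  0.2   1.02 -0.15]
down [ 0.525 -0.041  0.141] [-0.61  0.4   0.54  2.03  0.16  0.79 -0.16]
lev [ 0.525 -0.041  0.118] [-0.77  0.51  0.63  2.06  0.33  0.77 -0.39]
end [ 0.528 -0.114  0.118] [-0.65  0.51  0.65  2.07  0.36  0.69 -0.29]
up1 [ 0.527 -0.081  0.107] [-0.87  0.67  0.74  2.08  0.51  0.75 -0.58]
ret [ 0.524 -0.011  0.11 ] [-1.01  0.74  0.73  2.02  0.5   0.91 -0.69]
rise [0.523 0.009 0.21 ] [-1.06  0.56  0.74  1.96  0.55  1.12 -0.63]
out [0.5   0.37  0.265] [-1.25  0.78  0.57  1.34  0.27  1.74 -0.73]
tray [0.435 0.393 0.117] [-1.32  0.88  0.52  1.5   0.15  1.53 -0.89]
dump [0.435 0.264 0.193] [-0.71  0.21  0.25  2.08 -0.41  0.78 -0.19]
dump [0.435 0.282 0.188] [-0.89  0.26  0.33  2.01 -0.21  0.85 -0.44]
```

Run:
```python
from h import *
from plant import robot
t,o=scoop([0,0,0],[.639,.2915,.10],-92.75,0);robot.move_straight(t,vel=.25,attitude=o);S("lift")
t,o=scoop(TIP,tank(-.06,-.001,.15),TH,-8);robot.goto(t,o);S("pre")
t,o=scoop(TIP,tank(.005,-.001,.115),TH,-12);robot.move_straight(t,vel=.2,attitude=o);S("above")
for n in("wrist","top","scene"):
    f=robot.grab_frame(n);pickle.dump(f,open(f"pics/{n}9.pkl","wb"));cv2.imwrite(f"pics/{n}9.png",f["image"][:,:,::-1])
crop(f,180,100,330,260,4,"s9")
```

```text
lift 14.32 [0.6427 0.3779 0.205 ] [ 0.5 -0.6 -2.8] 0.199
pre 15.71 [0.5223 0.0344 0.2716] [-0.7  0.5 -1.4] 0.198
above 16.25 [ 0.5256 -0.0404  0.2438] [-0.1 -0.1 -1.6] 0.196
```

View pics/wrist9.png

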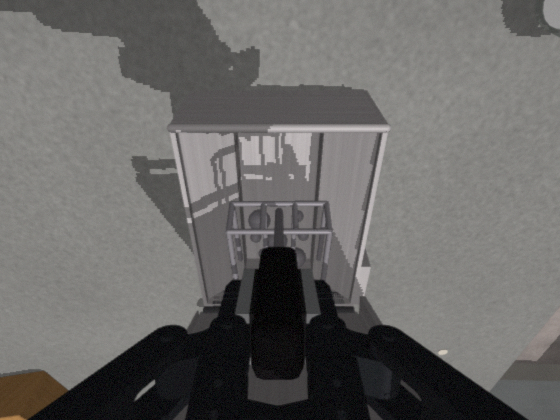

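View pics/s9.png

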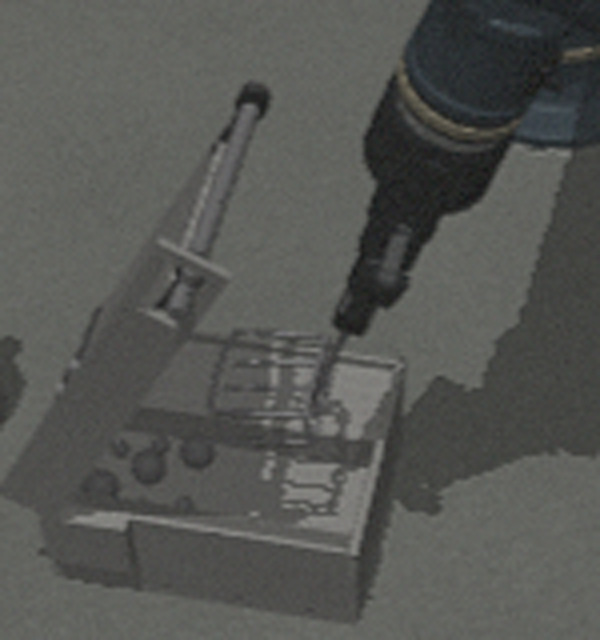

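Run:
```python
from h import *
from plant import robot
t,o=scoop(TIP,tank(.005,-.001,.022),TH,-12);c=robot.move_straight(t,vel=.2,attitude=o,contact_N=8);S(("d1",c))
t,o=scoop(TIP,tank(.005,-.001,.006),TH,-12);c=robot.move_straight(t,vel=.04,attitude=o,contact_N=3.5);s=S(("d2",c))
print("tipz",s["tcp_pos"][2]-t[2]+.006)
f=robot.grab_frame("scene");pickle.dump(f,open("pics/s10.pkl","wb"));crop(f,180,100,330,260,4,"s10")
```

```text
('d1', False) 17.02 [ 0.5259 -0.0405  0.1518] [ 0.2  0.7 -0.2] 0.199
('d2', True) 17.38 [ 0.526  -0.0405  0.1393] [ 0.7 -0.5  2. ] 0.194
tipz 0.010191639611753895
```

View pics/s10.png

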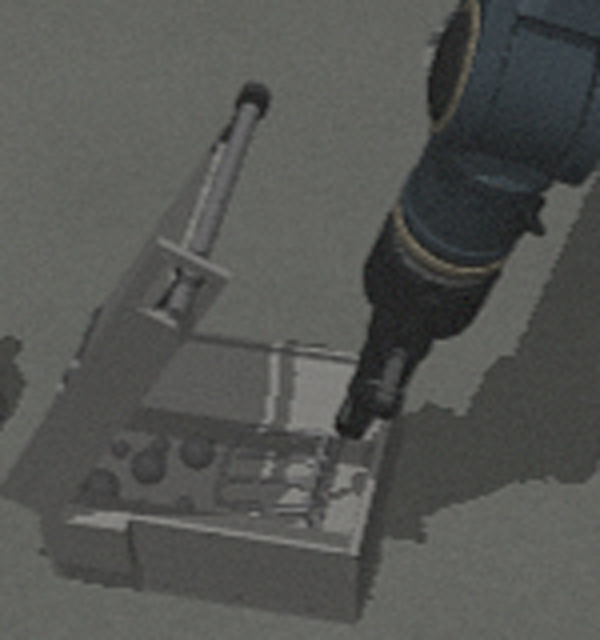

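Run:
```python
from h import *
from plant import robot
t,o=scoop(TIP,tank(.028,-.001,.0112),TH,0);c=robot.move_straight(t,vel=.06,attitude=o,contact_N=12);s=S(("lev",c))
t,o=scoop(TIP,tank(.028,-.001,.004),TH,0);c=robot.move_straight(t,vel=.03,contact_N=3.5);s=S(("press",c))
print("z",s["tcp_pos"][2]-t[2]+.004)
f=robot.grab_frame("scene");pickle.dump(f,open("pics/s11.pkl","wb"));crop(f,180,160,300,260,5,"s11")
```

```text
('lev', True) 17.84 [ 0.5252 -0.0368  0.1162] [-0.9 -0.1  5.6] 0.199
('press', True) 18.05 [ 0.5257 -0.0368  0.1162] [-2.5  3.9  8.7] 0.2
z 0.010705220189987107
```

View pics/s11.png

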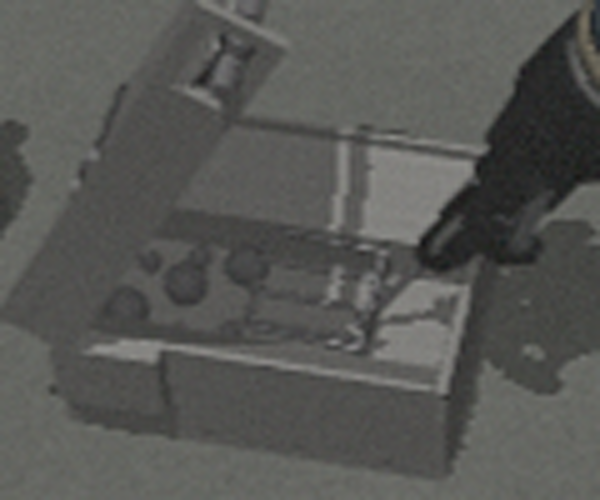

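Run:
```python
from h import *
from plant import robot
s=robot.sense();z=Ro.from_euler("xyz",s["tcp_rot"]).as_matrix()[:,2];print("tilt",np.degrees(np.arccos(-z[2])))
t,o=scoop(TIP,tank(.045,-.001,.0113),TH,0);c=robot.move_straight(t,vel=.07,attitude=o,contact_N=14);s=S(("a",c))
z=Ro.from_euler("xyz",s["tcp_rot"]).as_matrix()[:,2];print("tilt",np.degrees(np.arccos(-z[2])),s["tcp_pos"]-np.array(t))
f=robot.grab_frame("scene");pickle.dump(f,open("pics/s12.pkl","wb"));crop(f,180,160,300,260,5,"s12")
```

```text
tilt 30.083043144073667
('a', True) 18.32 [ 0.5262 -0.0414  0.1166] [-0.3 -0.8 -0.2] 0.199
tilt 29.929466540714557 [ 0.00040081  0.01474753 -0.00018941]
```

View pics/s12.png

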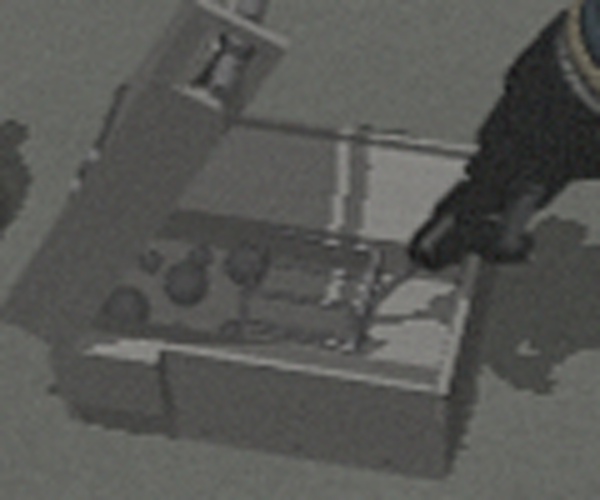

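Run:
```python
from h import *
from plant import robot
t,o=scoop(TIP,tank(.105,-.001,.0112),TH,0);c=robot.move_straight(t,vel=.07,attitude=o,contact_N=12);s=S(("a",c));print((s["tcp_pos"]-np.array(t))@tx,(s["tcp_pos"]-np.array(t))@ty)
f=robot.grab_frame("scene");pickle.dump(f,open("pics/s13.pkl","wb"));crop(f,180,160,300,260,5,"s13")
f=robot.grab_frame("wrist");cv2.imwrite("pics/w13.png",f["image"][:,:,::-1])
```

```text
('a', True) 18.67 [ 0.5268 -0.0425  0.1165] [ 0.4 -0.1  1.3] 0.198
-0.07356096134272037 0.0016459119765181386
```

View pics/s13.png

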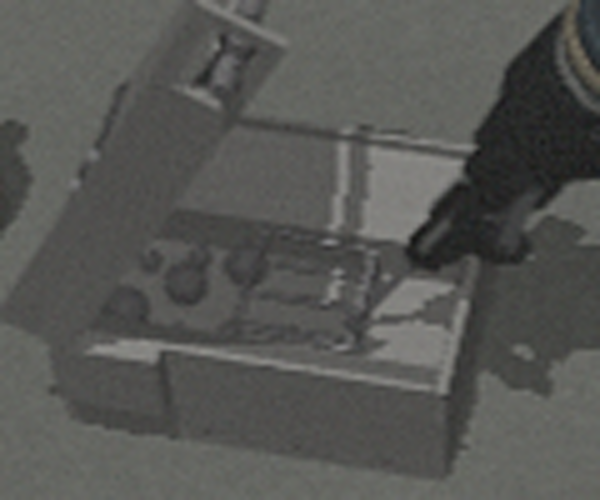

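View pics/w13.png

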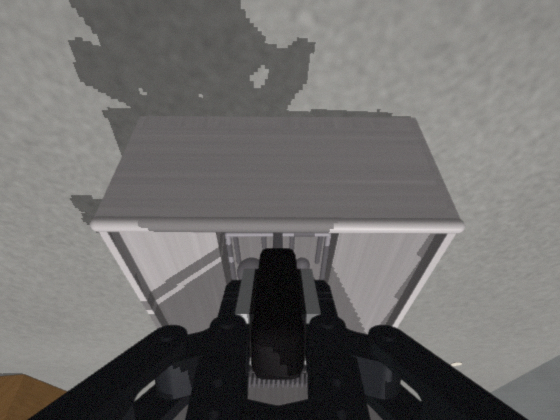

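Run:
```python
from h import *
from plant import robot
t,o=scoop(TIP,tank(.050,-.001,.0117),TH,0);c=robot.move_straight(t,vel=.05,attitude=o,contact_N=25);s=S(("a",c));print((s["tcp_pos"]-np.array(t))@tx,(s["tcp_pos"]-np.array(t))@ty)
f=robot.grab_frame("scene");pickle.dump(f,open("pics/s14.pkl","wb"));crop(f,180,160,300,260,5,"s14")
```

```text
('a', False) 19.28 [ 0.5254 -0.0613  0.1168] [ 0.1  0.1 -1.2] 0.2
0.0001295329339315246 -0.0006099330033986618
```

View pics/s14.png

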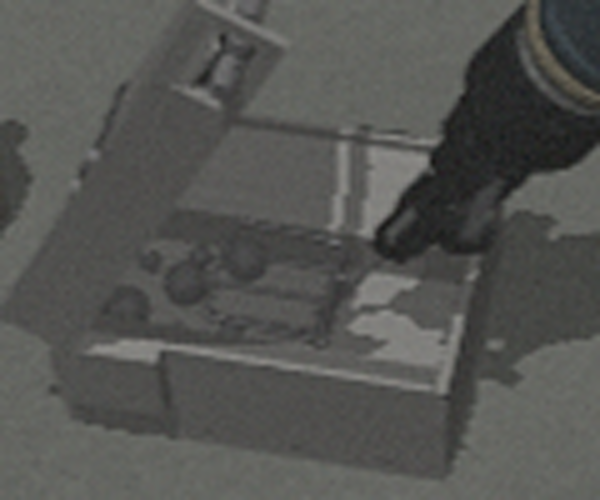

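Run:
```python
from h import *
from plant import robot
t,o=scoop(TIP,tank(.106,-.001,.0115),TH,0);c=robot.move_straight(t,vel=.05,attitude=o,contact_N=16);s=S(("a",c));print((s["tcp_pos"]-np.array(t))@tx,(s["tcp_pos"]-np.array(t))@ty)
f=robot.grab_frame("scene");pickle.dump(f,open("pics/s15.pkl","wb"));crop(f,180,160,300,260,5,"s15")
```

```text
('a', False) 20.6 [ 0.5287 -0.1154  0.1169] [-1.4  6.3  3.6] 0.197
-0.0016975231284059897 0.00013465494373703674
```

View pics/s15.png

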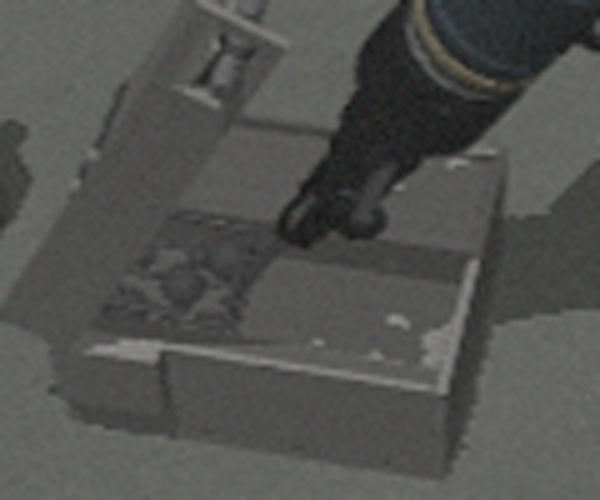

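Run:
```python
from h import *
from plant import robot
t,o=scoop(BK,tank(.0255,-.001,.013),TH,9);robot.move_straight(t,vel=.04,attitude=o);S(1)
t,o=scoop(BK,tank(.018,-.001,.018),TH,20);robot.move_straight(t,vel=.05,attitude=o);S(2)
f=robot.grab_frame("scene");pickle.dump(f,open("pics/s16.pkl","wb"));crop(f,180,160,300,260,5,"s16")
```

```text
1 21.34 [ 0.5276 -0.0972  0.1097] [-0.4 -0.4 -2.9] 0.196
2 22.02 [ 0.5265 -0.0729  0.101 ] [-0.1 -0.2 -3.3] 0.198
```

View pics/s16.png

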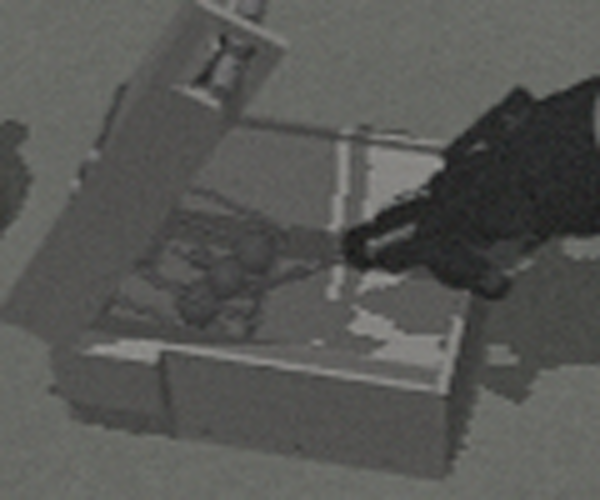

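Run:
```python
from h import *
from plant import robot
t,o=scoop(BK,tank(.0,-.001,.05),TH,22);robot.move_straight(t,vel=.1,attitude=o);S(1)
t,o=scoop(BK,tank(-.03,-.001,.10),TH,22);robot.move_straight(t,vel=.12,attitude=o);S(2)
f=robot.grab_frame("scene");pickle.dump(f,open("pics/s17.pkl","wb"));crop(f,180,130,310,260,4.5,"s17")
f=robot.grab_frame("top");crop(f,255,165,425,275,4.5,"t17")
```

```text
1 22.57 [ 0.5254 -0.0515  0.1297] [ 0.3 -0.4 -3.8] 0.2
2 23.21 [ 0.5235 -0.0217  0.1792] [-0.   0.6 -3.3] 0.203
```

View pics/s17.png

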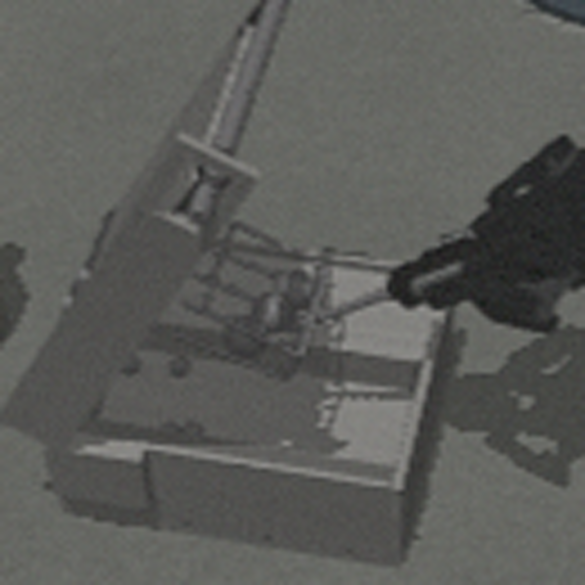

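View pics/t17.png

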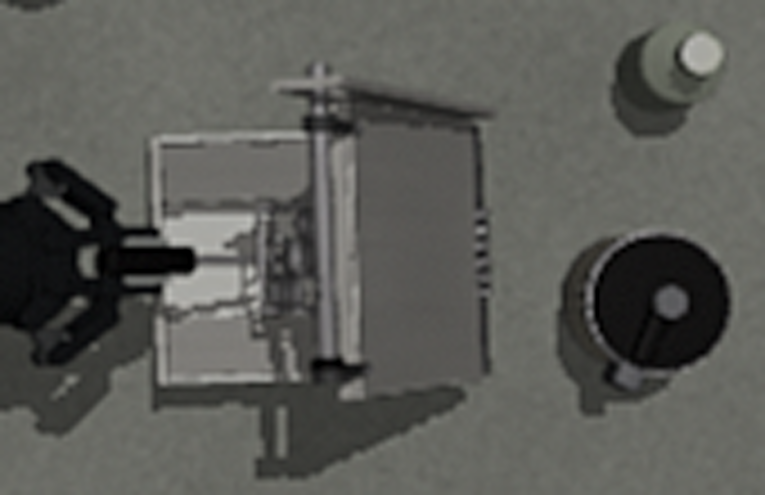

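Run:
```python
from h import *
from plant import robot
for dy,dz,p in((.007,0,20),(-.007,.004,24),(.007,0,20),(-.007,.004,24),(.006,0,18),(0,.006,24)):
    t,o=scoop(BK,tank(-.035,-.001+dy,.10+dz),TH,p);robot.move_straight(t,vel=.25,attitude=o)
t,o=scoop(BK,tank(-.06,-.001,.135),TH,24);robot.move_straight(t,vel=.12,attitude=o)
robot.sleep(.2);S(2)
f=robot.grab_frame("scene");pickle.dump(f,open("pics/s18.pkl","wb"));crop(f,180,130,310,260,4.5,"s18")
f=robot.grab_frame("top");pickle.dump(f,open("pics/top18.pkl","wb"));crop(f,255,165,425,275,4.5,"t18")
```

```text
2 25.49 [0.522  0.0106 0.2113] [-0.1  0.9 -3.2] 0.192
```

View pics/s18.png

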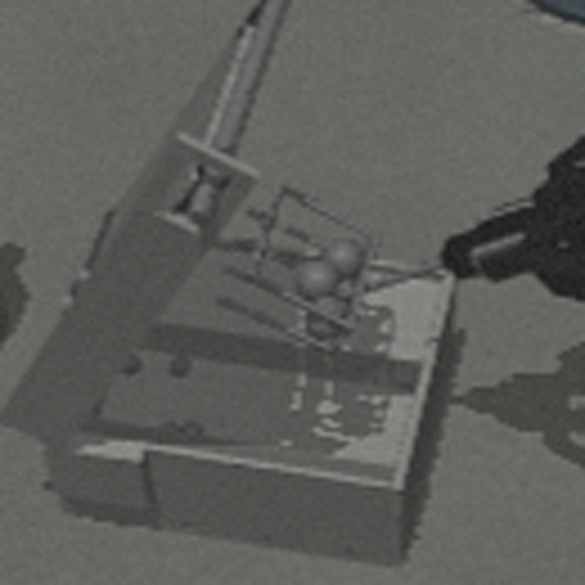

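View pics/t18.png

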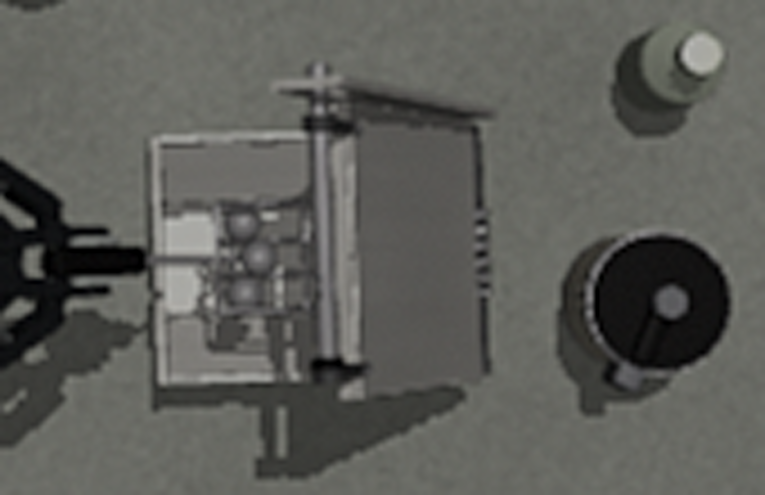

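```bash
python3 -c "
from h import *
f=L('top18');f['image']=cv2.convertScaleAbs(f['image'],alpha=1.5);crop(f,285,200,330,250,12,'z1')
f=L('s18');f['image']=cv2.convertScaleAbs(f['image'],alpha=2.2);crop(f,195,165,285,235,8,'z2')"
```

```text
(no output)
```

View pics/z1.png

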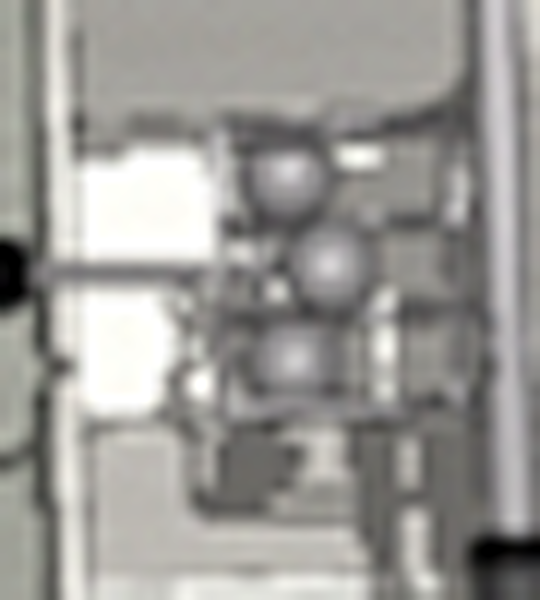

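View pics/z2.png

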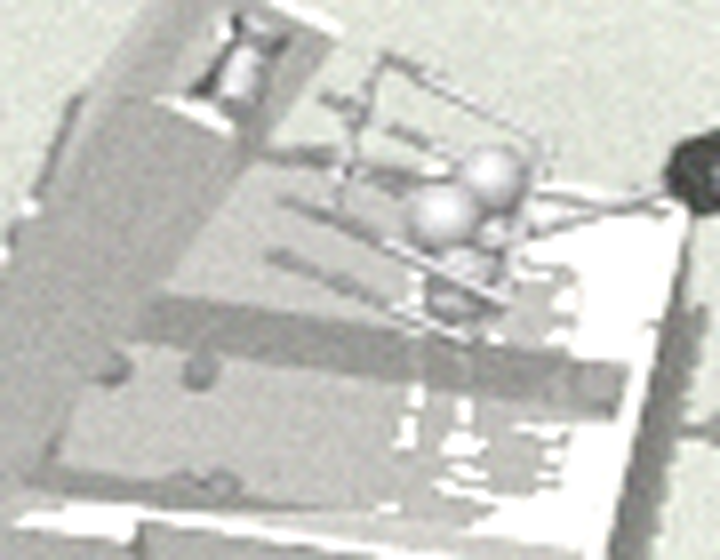

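```bash
python3 -c "
from h import *
from plant import robot
f=robot.grab_frame('wrist');pickle.dump(f,open('pics/w19.pkl','wb'));crop(f,180,120,380,270,4,'w19')"
```

```text
(no output)
```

View pics/w19.png

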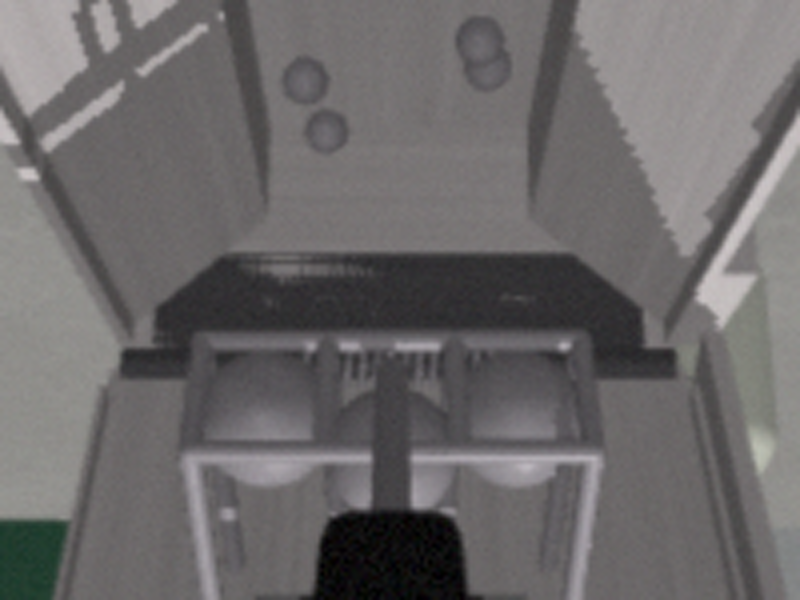

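Run:
```python
from h import *
from plant import robot
t,o=scoop(TIP,[.435,.285,.12],-90,24);robot.move_straight(t,vel=.2,attitude=o);S(1)
t,o=scoop(TIP,[.435,.285,.07],-90,18);robot.move_straight(t,vel=.12,attitude=o);S(2)
f=robot.grab_frame("top");pickle.dump(f,open("pics/top20.pkl","wb"));crop(f,130,170,290,290,4.5,"t20")
```

```text
1 28.0 [0.4353 0.4409 0.166 ] [ 0.1 -0.2 -3.4] 0.197
2 28.43 [0.4352 0.4356 0.1325] [ 0.4  0.2 -2.8] 0.196
```

View pics/t20.png

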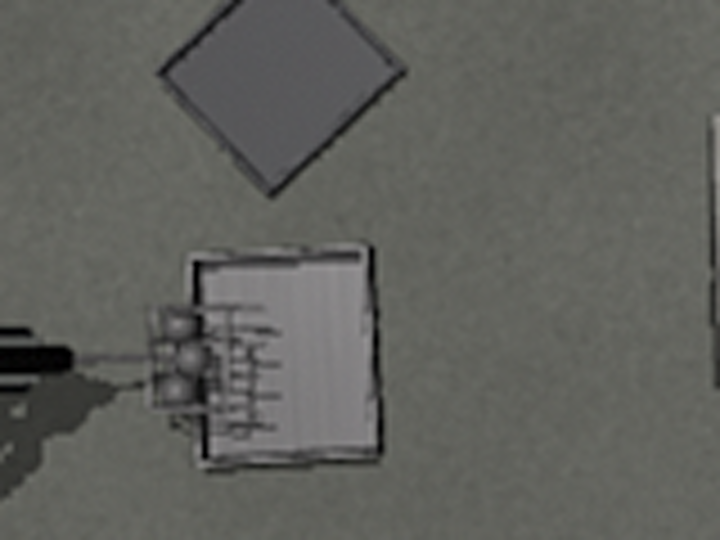

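Run:
```python
from h import *
from plant import robot
t,o=scoop(TIP,[.435,.277,.045],-90,2);robot.move_straight(t,vel=.08,attitude=o);S(1)
t,o=scoop(TIP,[.435,.277,.032],-90,-12);robot.move_straight(t,vel=.08,attitude=o);S(2)
t,o=scoop(TIP,[.435,.277,.034],-90,-38);robot.move_straight(t,vel=.10,attitude=o);robot.sleep(.2);S(3)
f=robot.grab_frame("top");pickle.dump(f,open("pics/top21.pkl","wb"));crop(f,130,170,290,290,4.5,"t21")
f=robot.grab_frame("scene");crop(f,330,170,450,260,6,"s21")
```

```text
1 29.06 [0.4347 0.4062 0.1462] [ 0.5  0.5 -3.8] 0.198
2 29.61 [0.4343 0.3785 0.1603] [-1.1 -0.1 -2.7] 0.199
3 30.7 [0.4346 0.3115 0.1933] [-0.2  0.5 -1.8] 0.2
```

View pics/t21.png

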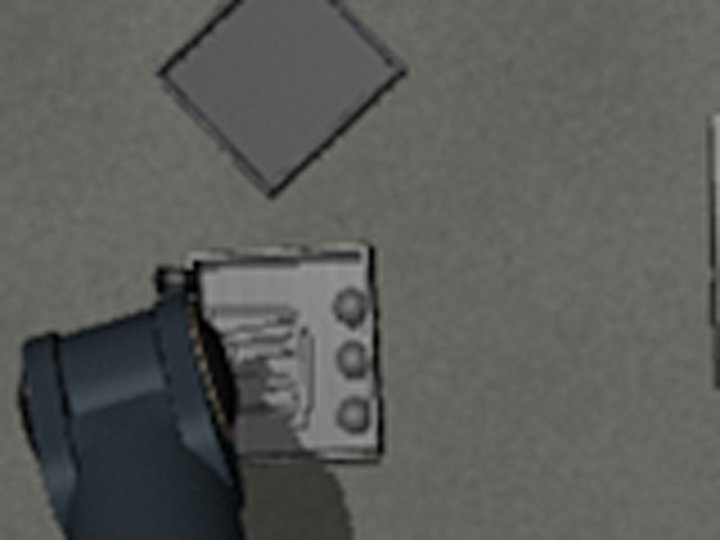

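View pics/s21.png

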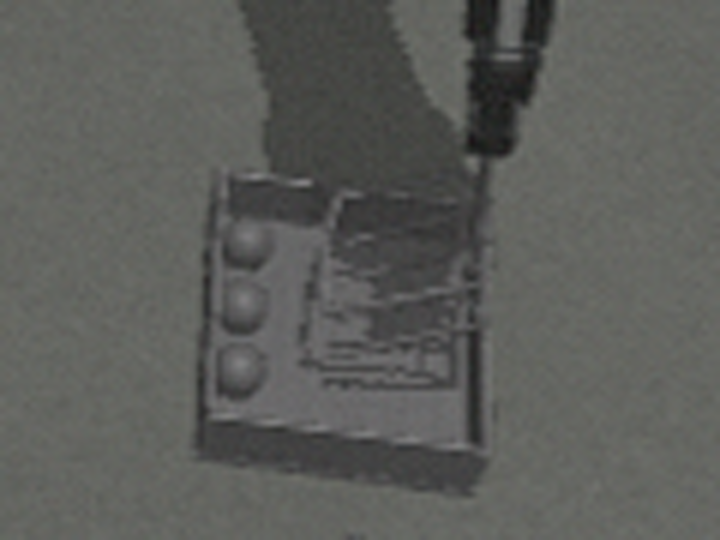

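Run:
```python
from h import *
from plant import robot
t,o=scoop(TIP,[.435,.285,.12],-90,-20);robot.move_straight(t,vel=.2,attitude=o);S(1)
t,o=scoop([0,0,0],[.6392,.2905,.09],-92.75,0);robot.move_straight(t,vel=.2,attitude=o);S(2)
t,o=scoop([0,0,0],[.6392,.2905,.012],-92.75,0);robot.move_straight(t,vel=.12,attitude=o,contact_N=10);S(3)
t,o=scoop([0,0,0],[.6392,.2905,-.002],-92.75,0);c=robot.move_straight(t,vel=.03,attitude=o,contact_N=3.5);s=S(("down",c));print(s["tcp_pos"][2]-t[2]-.002)
f=robot.grab_frame("top");pickle.dump(f,open("pics/top22.pkl","wb"));crop(f,130,140,250,290,4,"t22")
f=robot.grab_frame("scene");crop(f,330,230,460,330,6,"s22")
```

```text
1 31.39 [0.4347 0.3664 0.2613] [-0.6 -0.7 -1.7] 0.197
2 32.63 [0.6431 0.3765 0.196 ] [ 0.8  0.3 -1. ] 0.195
3 33.43 [0.6439 0.377  0.1183] [ 0.5 -0.5 -1.3] 0.198
('down', True) 33.82 [0.6438 0.3775 0.1085] [-0.1  1.8  4. ] 0.2
0.0030315423065411812
```

View pics/t22.png

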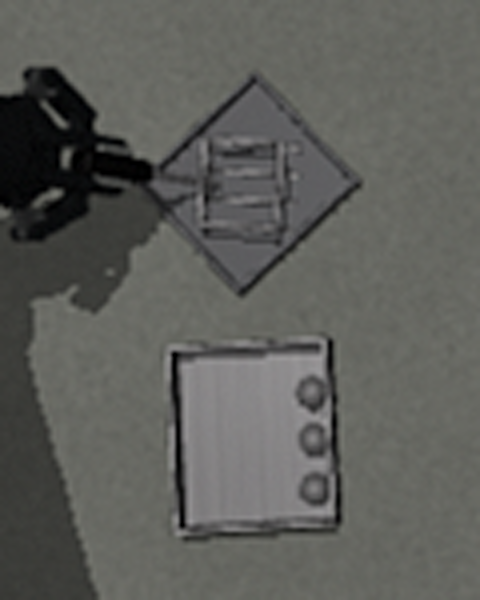

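View pics/s22.png

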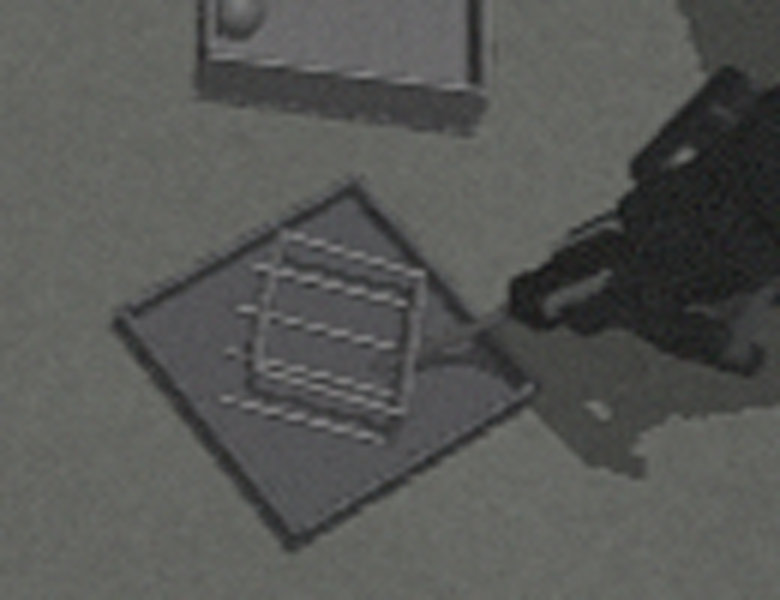

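Run:
```python
from h import *
from plant import robot
robot.grip(.5);s=S("rel")
R=Ro.from_euler("xyz",s["tcp_rot"]).as_matrix();p=np.array(s["tcp_pos"])-.11*R[:,2]
robot.move_straight(p.tolist(),vel=.12);robot.move_straight((p+[0,.05,.1]).tolist(),vel=.25);robot.sleep(.5);S("end")
for n in("top","scene"):
    f=robot.grab_frame(n);pickle.dump(f,open(f"pics/{n}23.pkl","wb"));cv2.imwrite(f"pics/{n}23.png",f["image"][:,:,::-1])
f=L("top23");crop(f,140,125,280,280,3.8,"t23c")
g0=L("top0")["image"].astype(int);g=f["image"].astype(int);
d=(np.abs(g-g0).sum(2)>60)
for n,(u,v,r) in dict(tin=(401,232,18),thinner=(405,180,12),beaker=(262,147,14)).items(): print(n,d[v-r:v+r,u-r:u+r].mean())
g_=cv2.cvtColor(f["image"],cv2.COLOR_RGB2GRAY);g0_=cv2.cvtColor(L("top0")["image"],cv2.COLOR_RGB2GRAY)
for v in(182,185,189):print(g0_[v,176:206].tolist(),'\n',g_[v,176:206].tolist())
```

```text
rel 34.28 [0.6429 0.3769 0.1066] [-0.4  0.7 -1.2] 0.499
end 36.44 [0.6456 0.4818 0.3018] [ 0.   0.6 -0.1] 0.498
tin 0.0
thinner 0.0
beaker 0.0
[75, 75, 72, 114, 110, 39, 59, 62, 60, 60, 61, 63, 68, 70, 72, 70, 81, 87, 88, 97, 110, 110, 109, 92, 58, 86, 112, 90, 78, 86] 
 [90, 89, 87, 117, 106, 11, 53, 83, 97, 101, 93, 105, 117, 116, 109, 102, 102, 99, 89, 83, 76, 78, 99, 95, 49, 64, 93, 90, 89, 92]
[84, 79, 64, 86, 93, 35, 37, 37, 50, 74, 86, 84, 84, 84, 84, 84, 85, 86, 85, 85, 85, 83, 104, 106, 53, 63, 90, 87, 86, 85] 
 [58, 51, 49, 89, 90, 34, 61, 68, 71, 84, 91, 89, 91, 90, 91, 92, 92, 91, 93, 94, 92, 88, 116, 118, 50, 53, 74, 83, 93, 91]
[60, 75, 82, 86, 80, 42, 48, 58, 59, 58, 59, 60, 64, 67, 69, 70, 72, 80, 85, 82, 100, 107, 111, 105, 62, 84, 118, 98, 80, 85] 
 [51, 66, 84, 82, 37, 38, 68, 87, 99, 104, 97, 106, 117, 117, 110, 104, 103, 98, 90, 86, 78, 72, 100, 105, 47, 59, 92, 91, 91, 91]
```

View pics/scene23.png

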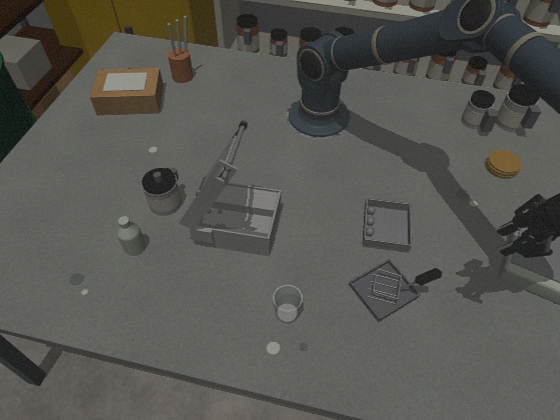

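View pics/t23c.png

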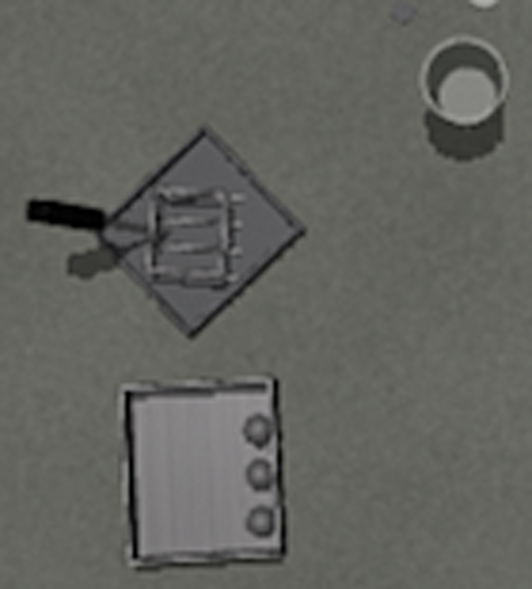

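```bash
python3 - <<'E'
from h import *
for n in("top0","top23"):
    f=L(n);g=cv2.cvtColor(f["image"],cv2.COLOR_RGB2GRAY);print(n,[(v,int(g[v,202])) for v in range(170,206)])
    for u in (183,):print([(v,int(g[v,u])) for v in range(170,206)])
f=L("top23");f0=L("top0")
for a in (f0,f):
    b=dict(a);b["image"]=cv2.convertScaleAbs(a["image"],alpha=1.6);crop(b,160,155,225,220,9,"q0" if a is f0 else "q1")
E
cd pics; python3 -c "
import cv2,numpy as np
a=cv2.imread('q0.png');b=cv2.imread('q1.png');cv2.imwrite('q.png',cv2.resize(np.hstack([a,b]),(800,400)))"
```

```text
top0 [(170, 78), (171, 86), (172, 87), (173, 82), (174, 114), (175, 99), (176, 51), (177, 91), (178, 89), (179, 89), (180, 88), (181, 113), (182, 112), (183, 79), (184, 89), (185, 90), (186, 90), (187, 80), (188, 104), (189, 118), (190, 86), (191, 88), (192, 88), (193, 87), (194, 71), (195, 94), (196, 115), (197, 85), (198, 85), (199, 85), (200, 80), (201, 47), (202, 26), (203, 75), (204, 101), (205, 98)]
[(170, 46), (171, 75), (172, 92), (173, 89), (174, 64), (175, 35), (176, 30), (177, 54), (178, 84), (179, 87), (180, 101), (181, 83), (182, 62), (183, 80), (184, 55), (185, 37), (186, 58), (187, 105), (188, 83), (189, 58), (190, 90), (191, 87), (192, 86), (193, 82), (194, 99), (195, 85), (196, 57), (197, 70), (198, 61), (199, 87), (200, 84), (201, 84), (202, 86), (203, 76), (204, 52), (205, 58)]
top23 [(170, 83), (171, 94), (172, 92), (173, 92), (174, 90), (175, 87), (176, 121), (177, 118), (178, 74), (179, 94), (180, 95), (181, 93), (182, 93), (183, 122), (184, 116), (185, 74), (186, 96), (187, 95), (188, 95), (189, 92), (190, 119), (191, 111), (192, 71), (193, 93), (194, 93), (195, 91), (196, 92), (197, 106), (198, 97), (199, 78), (200, 87), (201, 50), (202, 27), (203, 79), (204, 108), (205, 103)]
[(170, 47), (171, 82), (172, 95), (173, 76), (174, 91), (175, 117), (176, 84), (177, 47), (178, 59), (179, 79), (180, 85), (181, 83), (182, 83), (183, 99), (184, 86), (185, 68), (186, 49), (187, 49), (188, 74), (189, 87), (190, 96), (191, 92), (192, 92), (193, 89), (194, 88), (195, 108), (196, 98), (197, 72), (198, 71), (199, 65), (200, 92), (201, 91), (202, 91), (203, 82), (204, 57), (205, 63)]
```

View pics/q.png

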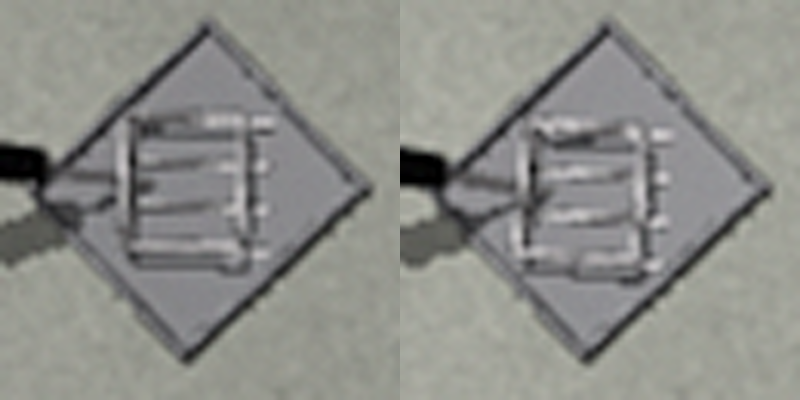

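Run:
```python
from plant import robot
print(robot.close_job(), robot.sense()["t"])
```

```text
the job is handed in; nothing more can be done
the job is handed in; nothing more can be done
```

The job is handed in after about 36.5 s of the 72 s allowed, and my last checks show it done as asked.

- **Cover:** I swung it to its stop and slid the bolt about 27 mm into the keeper. Before letting go, I eased the bar back and it pushed against the gripper, so the bolt was holding. The last picture shows the cover still open.
- **Balls:** One scoop pass picked up all three big balls. After a shake over the tank, the wrist camera showed all four small ones back on the tank floor. The big ones were tipped out and all three are in the steel tray. The fingers touched no balls.
- **Scoop:** It stands in the grey drip tray, within about 2 mm of the tray's centre as measured from the top picture. Its heading is about 2° off where it started, and its tips lie about 6 mm from their first place. I judged that close enough and did not correct it.
- **Bystanders:** The tin, the bottle and the beaker look the same in the top picture as at the start.
- **Forces:** While lifting the cover, a few millimetres of error in my arc put up to about 20 N on the wrist. I corrected this at the stop. Three short contact stops while levelling and sliding the scoop in the tank were false alarms.

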